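Level the drying bed with the rake

ROBOT

A 6-joint arm with a two-finger parallel gripper is mounted at the origin on a cart in front of the work surface, level with it; the furniture and walls round the work are solid. World frame = base frame: x ahead of the robot, y to its left, z up, the work surface at z = 0. Lengths are in m, angles in rad, forces in N, time in s.
With the tool pointing down it reaches from about 0.35 to 0.925 m from the base axis. Payload 6.4 kg.
Tool frame: the origin (TCP) lies midway between the tips of the shut fingers; the grasp point (between the pads) lies 19 mm behind it; z points along the fingers, y is the line along which they close (so a half turn about z gives the same grasp; the last joint's range is limited). The gripper opens to 85 mm and grips with 20 to 120 N. Pads are 22 mm wide; open, the fingers measure 114 mm over their backs; the gripper's body (76 mm by 85 mm) begins 54 mm behind the grasp point. The pads swing forward as they close: fully open they stand 13 mm farther back than shut.
Start: joints at [-1.358, 0.245, 1.558, -0, 1.339, -0.174], TCP at [0.245, -0.602, 0.231] pointing down, gripper open.
Joint ranges: [-3.13, 3.13], [-1.02, 2.26], [0.13, 2.54], [-0.95, 4.09], [0.21, 2.88], [-2.74, 2.74]. Speed limits (rad/s): [2.57, 2.57, 3.14, 3.14, 3.14, 3.14].

INTERFACE

Orientations are given as a unit quaternion [x, y, z, w].
In Python, from workcell import sensors, cams, ticket gives the robot as it stands.
- The arm moves only by the shell command python3 -m crank 'ROWS' [FORCE]. ROWS is JSON, a list of rows, each an object with "xyz": the shift along the tool's x, y, z in m, a list of three; "turn": the turn, a rotation vector about the tool's x, y, z in degrees, a list of three; "fingers": the finger opening in m, from 0 to 0.0854. A call has exactly 8 rows; each row shifts and turns the commanded pose from where the row before left it, along the tool's axes as they then stand; what a row does not reach is not made up. A row lasts 1/12 s, in which the tool goes at most 41.7 mm and 7.16 degrees, less where a joint would pass 70% of its speed; a pose out of reach is approached as far as the arm can. A call is refused whole if a number of a shift passes 0.0417 or a number of a turn 7.16, either way. A call with a gripper value outside its range is refused whole. The fingers move at their own pace and stop on an object; FORCE is the grip in N (left out, the last holds). Time passes only in rows, so rows that do not move let the fingers close, or fill a call up. It gives the time, the measured TCP pose, the force, the opening and the grip force at its end, in the units of the state.
- sensors.read_state(): the state, without advancing time (a new reading comes with each control period).
- cams.camera(name): name is "side" or "top" or "wrist"; returns a dict with "img" (384x512x3 uint8, red, green, blue), "range_z" (384x512 float32, m along the optical axis (not along the pixel's ray), 0 where there is no reading), "fx", "fy", "cx", "cy" (pixels), "extrinsics" (4x4, takes a point from camera to world coordinates). Camera axes: x right, y down, z forward; pixel columns grow to the right and rows downward; lengths in m; the calibration is good to about 2 mm. A picture is of the moment at which its call begins.
- ticket.sign_off(): hands the job in; it is judged then, once.
The state is a dict: "time_s": time; "qpos": joint angles; "dq": joint speeds; "effort": joint torques, N m; "tcp_pos": TCP position; "tcp_rot": TCP orientation; "force": force on the tool from outside, world axes, zero at the start; "moment": the same for the moment, N m; "opening": opening from 0.0 (shut) to 1.0 (fully open); "gripper_force": force on a finger pad.
Only numpy, scipy, OpenCV 4.12 (cv2) and the standard library are available. Lean on these libraries where they do the work, as an engineer would, in place of code of your own. Each camera call takes 0.05 s, during which the arm holds its last target. There are 200 camera calls.

TASK

Two of the clay drying blocks are heaped on top of the others at the back of the drying bed, under the sloping visor. Take the rake from its rest and with its tines gently rake the blocks forward until all six lie flat on the floor of the bed in one even layer, then stand the rake back in its rest as it was. Touch the blocks only with the rake, do not bear down hard with it, and leave the other things on the desk where they lie.

Things in the scene. Friction and masses are not known exactly. Their poses are not given: they have to be found in the camera images.
- bed: fixed aluminium drying bed, a low trough; origin under its centre at desk level, z up, x along its length to the back (away from the robot). Inside 260 mm long (x -130 to 130 mm), 148 mm wide (y -74 to 74 mm); floor 8 mm above the origin, walls 6 mm thick, rim 42 mm above the origin. Two posts at its back corners carry a sloping visor
- bed_visor (a point): middle of the front upper edge of the bed's fixed clear visor, a flat sheet 172 mm wide between two 10 mm rails. From here (x = -31, z = 429 mm in the bed's frame) it slopes down and back at 38 degrees from vertical to x = 144, z = 204 mm at the back posts. The back of the bed can be reached only by leaning in under it
- rest: fixed dark steel rest of the rake; origin at desk level under the slot where the tines stand, z up, x away from the robot. Base plate 8 mm thick; two lips 10 mm high leave a 29 mm slot (x -17 to 12 mm) for the tines. A saddle with cheeks 32 mm apart carries the leaning handle from below, at x -75 to -30, z 90 to 130 mm
- rest_slot (a point): where the middle of the rake's tine tips stands when the rake is in its rest: on the base plate, 8 mm above the desk
- rake_grip (a point): where to hold the rake (0.2 kg), centre of its straight wooden handle, 22 x 20 mm (20 along y). The handle leans: it runs from the head along (-0.616, 0, 0.788) of the rake's axes, 38 degrees off upright, and ends 35 mm past this point, which lies at x = -120, z = 199 mm from the tine tips. Axes: z up along the tines, y along the head, x away from the handle
- rake_tines (a point): middle of the line of the rake's tine tips: four flat steel tines 11 mm wide, 6 mm thick (x), at y = -49.5, -16.5, 16.5, 49.5 mm, 37 mm long below a head bar 116 x 14 x 16 mm whose centre is 45 mm above the tips. Axes as at rake_grip; with the rake in its rest they agree with the rest's axes
- block_1_mid (a point): clay drying block, plain off-white, 70 x 64 x 28 mm with rounded edges and rows of dimples; this point is its centre, z is square to its 70 x 64 mm faces, x along its 70 mm side; weighs 80 to 170 g. At first in the bottom layer at the back of the left lane (y = 37 mm in the bed), 14 to 20 mm from the back wall
- block_2_mid (a point): clay drying block, plain off-white, 70 x 64 x 28 mm with rounded edges and rows of dimples; this point is its centre, z is square to its 70 x 64 mm faces, x along its 70 mm side; weighs 80 to 170 g. At first in the bottom layer at the back of the right lane (y = -37 mm)
- block_3_mid (a point): clay drying block, plain off-white, 70 x 64 x 28 mm with rounded edges and rows of dimples; this point is its centre, z is square to its 70 x 64 mm faces, x along its 70 mm side; weighs 80 to 170 g. At first in the bottom layer, either in the middle of the left lane or at the front of the right lane
- block_4_mid (a point): clay drying block, plain off-white, 70 x 64 x 28 mm with rounded edges and rows of dimples; this point is its centre, z is square to its 70 x 64 mm faces, x along its 70 mm side; weighs 80 to 170 g. At first in the bottom layer, in the other lane than block_3: front of the right or middle of the left. Each lane so has one gap a block long, one in the middle and one at the front
- block_5_mid (a point): clay drying block, plain off-white, 70 x 64 x 28 mm with rounded edges and rows of dimples; this point is its centre, z is square to its 70 x 64 mm faces, x along its 70 mm side; weighs 80 to 170 g. At first in the upper layer, lying on the back block of the left lane, 27 to 45 mm in front of the back wall
- block_6_mid (a point): clay drying block, plain off-white, 70 x 64 x 28 mm with rounded edges and rows of dimples; this point is its centre, z is square to its 70 x 64 mm faces, x along its 70 mm side; weighs 80 to 170 g. At first in the upper layer, lying on the back block of the right lane, 27 to 45 mm in front of the back wall. A block pushed by the tines can ride out over a gap; it drops in when they let go
- lamp_head (a point): top of the head of the cream desk lamp that stands between the rake's rest and the bed: a fixed shade about 135 x 92 mm across, 332 to 368 mm above the desk, its centre here; pass over it
- cutters: bystander: side cutters with red grips, 131 mm long, origin under its centre
- mouse: bystander: black computer mouse behind the lamp, 112 mm long, origin under its centre

How it is judged:
By the outcome, as a careful person would: the job done as asked, in the order asked, and still so for the second after the job is handed in, with the robot touching nothing.
It also fails if it takes over 69 s, if anything falls off the work surface, if the arm or the gripper's body presses on something with over 40 N, if the wrist force passes 120 N, or if a joint passes its speed limit or range.

## Working session

There is one attempt and no reset: what is moved stays moved. The work goes in short steps, Python scripts to look and compute and a shell command to move; the robot and the scene stay as the last step left them, time stands still between calls to the robot, and variables do not carry over. Pictures are saved under pics/ and viewed, at most 10 in all, crops included, and the job is handed in when it is done.

```bash
ls; mkdir -p pics; python3 - <<'E'
from workcell import sensors,cams
import cv2,numpy as np
s=sensors.read_state();print({k:np.round(v,3).tolist() for k,v in s.items()})
ims=[]
for n in("side","top"):
    c=cams.camera(n);cv2.imwrite(f"pics/{n}0.png",c["img"][:,:,::-1]);np.savez(f"/tmp/{n}0.npz",**c)
    print(n,c["fx"],c["cx"],c["cy"],np.round(c["extrinsics"],3).tolist())
E
```

```text
pics
{'time_s': 0.0, 'qpos': [-1.358, 0.246, 1.559, -0.0, 1.339, -0.174], 'dq': [-0.0, 0.0, 0.0, 0.002, 0.0, -0.001], 'effort': [0.002, -42.951, -32.612, -0.0, 0.005, 0.0], 'tcp_pos': [0.245, -0.601, 0.23], 'tcp_rot': [0.981, 0.192, -0.0, -0.001], 'force': [0.22, -0.241, 0.53], 'moment': [-0.01, -0.037, 0.024], 'gripper_force': 0.0, 'opening': 1.001}
side 404.36126081328655 244.35737989995687 196.71537962152888 [[-0.949, -0.186, 0.255, 0.208], [-0.315, 0.533, -0.785, 0.998], [0.01, -0.826, -0.564, 0.975], [0.0, 0.0, 0.0, 1.0]]
top 486.7602602481747 248.81484424432423 195.8842133830587 [[0.296, -0.918, 0.263, 0.154], [-0.955, -0.287, 0.074, -0.099], [0.008, -0.273, -0.962, 1.654], [0.0, 0.0, 0.0, 1.0]]
```

View pics/side0.png

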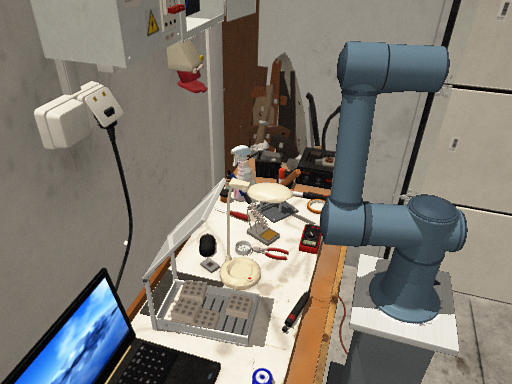

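View pics/top0.png

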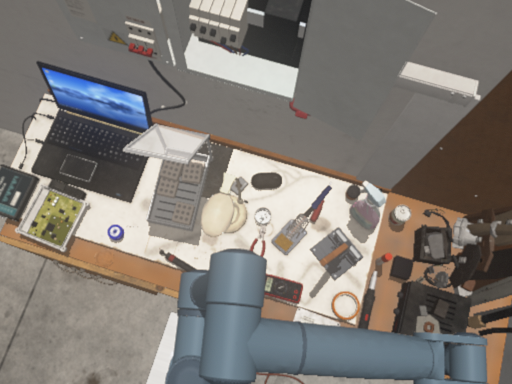

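The side view shows the bed at (205,310) and the lamp head at (270,192). The top view shows the bed at (180,190), the lamp at (222,215) and the rest with the rake at (335,265). I'll enlarge the rest and the bed.

```bash
python3 - <<'E'
import cv2,numpy as np
c=np.load("/tmp/top0.npz");im=c["img"][:,:,::-1]
a=cv2.resize(im[130:250,130:250],(480,480),interpolation=2)
b=cv2.resize(im[220:310,295:375],(320,360),interpolation=2)
o=np.zeros((480,800,3),np.uint8);o[:,:480]=a;o[:360,480:]=b
cv2.imwrite("pics/crop0.png",o)
def cloud(c):
    z=c["range_z"];v,u=np.mgrid[:384,:512];P=np.stack([(u-c["cx"])/c["fx"]*z,(v-c["cy"])/c["fy"]*z,z],-1)
    E=c["extrinsics"];return P@E[:3,:3].T+E[:3,3]
P=cloud(c);np.set_printoptions(suppress=True,linewidth=200)
print("desk z",[P[y,x].round(3) for x,y in((270,170),(225,175),(350,310))])
print("rest heights mm (rows 228..300 step4, cols 305..365 step4)")
print((P[228:300:4,305:366:4,2]*1000).astype(int))
print("bed heights");print((P[140:244:5,145:240:5,2]*1000).astype(int))
for p in((312,295),(350,245),(335,262),(150,222),(190,238),(222,150)):print(p,P[p[1],p[0]].round(3))
E
```

```text
desk z [array([ 0.72 , -0.017,  0.003]), array([0.546, 0.082, 0.359]), array([ 0.331, -0.41 , -0.004])]
rest heights mm (rows 228..300 step4, cols 305..365 step4)
[[ -2   4   2   6  -2  -7   0   0   5  -4   0  -5   2  11   3  -4]
 [  4  -2   2   5  -5  -8  -3   0  57   7   2   2   4   1   1   1]
 [ -3  -5   0   1  -4  13  23   8  -1  60   4  -9   6   1   2  -3]
 [ -2  -3  -5  -1   9  13   8  16  10  42  53  15 -10  -2   0  -4]
 [  0   0  -8   6   7   7  13   5 127 110  96  70   5   1  -4   1]
 [  1  -2  14   3  10  15  11 113 144 132 110  65  58  -8   4  -3]
 [  0   0   0   6   7  15   7 175 160  11 126   4  58  61  -1   6]
 [ -2  -1  -2   7   2 225 212 197   6 114  15  13  24  58   5  -1]
 [ -3   4  -2  -5 233 242 219   6  10   1   3  22  12   1  -6   1]
 [ -3   0  -5   3 226 227   4  -1  11  13  11  10   1   1   3   0]
 [ -2   0   1  -2   0  -4   8  13  15  11   7   2   4   2  -4  -4]
 [ -2   1   0   0  -2   4   6   7   6   5   3  -5  -2   3   0  -3]
 [ -3   4  -2  -8  -1   7  -2   8  11   0   0   5  -2   1  -3   1]
 [ -2  -1   0  -1   0  -5  -2  -1   0  -3  -2  -5  -3   4   1   1]
[... 1844 characters left out ...]
  14]
 [  -4   42   42   10    4   10   35   39   43   19    0  345  355  358  361  362  351  343   26]
 [   0   -5   -2    0    0   24   48   46    8   42   -3   -5  354  357  357  359  351   25   26]
 [  -6  -11    2   -6    6    0    0    0   -7    3   -1    3  355  358  354  351  346   20   21]
 [  -2    0   -8   -5    0   -2   -6    1    3   -4    3   -3    4  345  346    4   -2   -1    0]
 [   6    0    2   -1    1   -5    0   -1    4    7    4    0   -1    2    8   -6   -6    1   -2]]
(312, 295) [ 0.34  -0.276 -0.001]
(350, 245) [ 0.524 -0.345  0.079]
(335, 262) [ 0.469 -0.321  0.005]
(150, 222) [ 0.414  0.328 -0.003]
(190, 238) [ 0.403  0.177 -0.006]
(222, 150) [ 0.743  0.172 -0.002]
```

View pics/crop0.png

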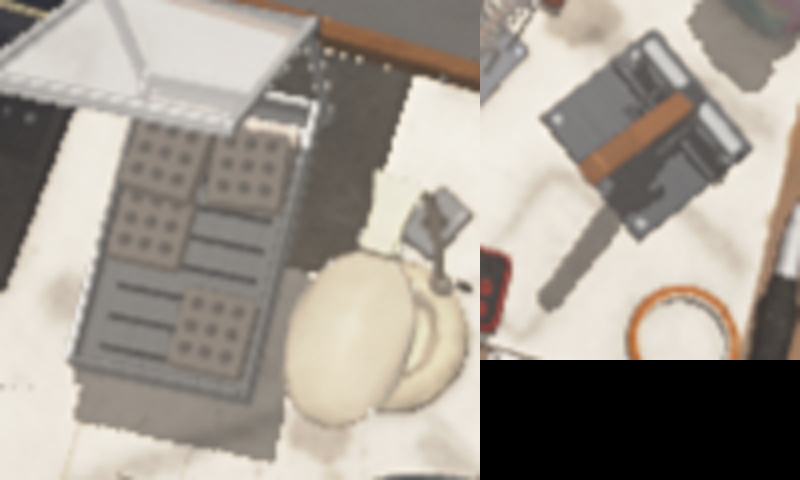

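The crop shows the bed at left. The upper blocks are at the back, at (165,160) and (248,170). The left-middle block is at (152,230) and the right-front block at (212,330), so the gaps are left-front and right-middle. At right, the rake handle runs from (590,170) to (690,105), with the head under it. Next I'll measure the poses.

```bash
cat > h.py <<'E'
import numpy as np,cv2
from scipy.spatial.transform import Rotation as R
np.set_printoptions(suppress=True,linewidth=200,precision=4)
def cloud(c):
    z=c["range_z"];v,u=np.mgrid[:384,:512];P=np.stack([(u-c["cx"])/c["fx"]*z,(v-c["cy"])/c["fy"]*z,z],-1)
    E=c["extrinsics"];return P@E[:3,:3].T+E[:3,3]
def ray(c,u,v,h):
    E=c["extrinsics"];d=E[:3,:3]@[(u-c["cx"])/c["fx"],(v-c["cy"])/c["fy"],1];o=E[:3,3];return o+d*(h-o[2])/d[2]
E
python3 - <<'E'
from h import *
C={n:dict(np.load(f"/tmp/{n}0.npz")) for n in("top","side")}
t=C["top"]
for n,uv in dict(FL=(147.5,219.5),FR=(193,229.5)).items():print(n,ray(t,*uv,.042))
for n,c in C.items():
    P=cloud(c).reshape(-1,3);P=P[c["range_z"].ravel()>0]
    m=(P[:,2]>.022)&(P[:,2]<.075)&(P[:,0]>.35)&(P[:,0]<.8)&(P[:,1]>.13)&(P[:,1]<.40)
    Q=P[m]; 
    b=np.zeros((450,300),np.uint8);ij=((Q[:,:2]-[.35,.13])*1000).astype(int);b[ij[:,0],ij[:,1]]=255
    b=cv2.morphologyEx(b,cv2.MORPH_CLOSE,np.ones((9,9)));cs=max(cv2.findContours(b,0,2)[0],key=cv2.contourArea)
    r=cv2.minAreaRect(cs);print(n,"bed rect", np.array(cv2.boxPoints(r))[:,::-1]/1000+[.35,.13],r[1])
    H=P[(P[:,2]>.085)&(P[:,2]<.26)&(abs(P[:,0]-.47)<.15)&(abs(P[:,1]+.3)<.15)]
    if len(H)>20:
        m0=np.median(H,0);d=np.linalg.svd(H-H.mean(0))[2][0];print(n,"handle",len(H),H.mean(0),d*np.sign(d[2]),H[:,2].max(), "yaw",np.degrees(np.arctan2(-d[1]*np.sign(d[2]),-d[0]*np.sign(d[2]))))
    H=P[(P[:,2]>.05)&(P[:,2]<.075)&(abs(P[:,0]-.5)<.1)&(abs(P[:,1]+.33)<.1)]
    print(n,"head",len(H),H.mean(0),cv2.minAreaRect((H[:,:2]*1000).astype(np.float32)))
    L=P[(P[:,2]>.325)&(P[:,2]<.38)&(abs(P[:,0]-.5)<.15)&(abs(P[:,1]-.08)<.12)]
    print(n,"lamp",L.min(0),L.max(0))
    V=P[(P[:,2]>.415)&(P[:,2]<.445)&(P[:,0]>.45)&(P[:,1]>.05)&(P[:,1]<.45)]
    print(n,"visor top",V.min(0),V.max(0),V.mean(0))
E
```

```text
FL [0.4126 0.3274 0.042 ]
FR [0.4259 0.169  0.042 ]
top bed rect [[0.4253 0.1685]
 [0.41   0.3369]
 [0.6868 0.3621]
 [0.7021 0.1936]] (277.94476318359375, 169.12078857421875)
top handle 521 [ 0.5178 -0.2394  0.1454] [-0.7123 -0.6145  0.339 ] 0.24282153180258614 yaw 40.784649078961486
top head 146 [ 0.5309 -0.3366  0.0607] ((531.4976806640625, -336.8282165527344), (113.65577697753906, 17.933340072631836), 54.79838943481445)
top lamp [0.3718 0.0275 0.3262] [0.6146 0.1996 0.379 ]
top visor top [0.51  0.05  0.415] [0.7853 0.449  0.4448] [0.6683 0.2654 0.4281]
side bed rect [[0.4241 0.1687]
 [0.4066 0.345 ]
 [0.6847 0.3727]
 [0.7023 0.1963]] (279.5517578125, 177.21995544433594)
side handle 305 [ 0.5081 -0.2232  0.154 ] [-0.7332 -0.5046  0.4559] 0.23948999486222455 yaw 34.53364628476691
side head 2 [ 0.4755 -0.2978  0.0512] ((475.49066162109375, -297.795654296875), (6.318977355957031, 0.0), 104.3309326171875)
side lamp [0.3698 0.0328 0.3253] [0.6149 0.1946 0.3784]
side visor top [0.5066 0.0505 0.415 ] [0.7837 0.45   0.445 ] [0.7204 0.2822 0.4306]
```

```bash
python3 - <<'E'
from h import *
for n in("top","side"):
    c=np.load(f"/tmp/{n}0.npz");P=cloud(c).reshape(-1,3)
    a=np.radians(-35.2);x=np.array([np.cos(a),np.sin(a)]);y=np.array([-x[1],x[0]])
    q=P[:,:2]-[.5315,-.3368];X=q@x;Y=q@y
    m=(P[:,2]>.1)&(P[:,2]<.25)&(abs(Y)<.03)&(X<0.01)&(X>-.17)&(abs(P[:,2]-(.061-(X)*1.28))<.05)
    print(n,m.sum(),np.polyfit(X[m],Y[m],1),np.polyfit(X[m],P[m,2],1),X[m].min(),P[m,2].max(),np.percentile(Y[m],[5,95]))
    L=P[(P[:,2]>.35)&(P[:,2]<.38)&(P[:,0]>.4)&(P[:,0]<.58)&(abs(P[:,1]-.08)<.09)]
    print("lamp",np.percentile(L,[2,98],axis=0))
E
python3 -m crank '[{"xyz":[0,0,-0.02]},{"xyz":[0,0,0]},{"xyz":[0,0,0]},{"xyz":[0,0,0]},{"xyz":[0,0,0]},{"xyz":[0,0,0]},{"xyz":[0,0,0]},{"xyz":[0,0,0]}]' 80
```

```text
top 253 [ 0.0022 -0.0001] [-1.242   0.0651] -0.1489001192862992 0.24282153180258614 [-0.0176  0.0175]
lamp [[0.4022 0.0361 0.3503]
 [0.5506 0.1056 0.3634]]
side 145 [0.0766 0.0148] [-1.1498  0.0623] -0.15171633645234714 0.23948999486222455 [-0.005   0.0107]
lamp [[0.4024 0.0442 0.3504]
 [0.5489 0.1096 0.3632]]invalid input at $[0]: expected keys xyz, turn, fingers
```

```bash
cat > plan.py <<'E'
# plan.py turn YAW TILT | move dx dy dz (world or 'to' x y z = grasp point)
import sys
from h import *
from workcell import sensors
s=sensors.read_state();Rc=R.from_quat(s["tcp_rot"]);p=np.array(s["tcp_pos"])
a=list(map(float,sys.argv[2:]))
def rot(yaw,tilt):
    w,t=np.radians([yaw,tilt]);z=np.array([np.sin(t)*np.cos(w),np.sin(t)*np.sin(w),-np.cos(t)]);y=np.array([np.sin(w),-np.cos(w),0]);return R.from_matrix(np.c_[np.cross(y,z),y,z])
print("t",s["time_s"],"q",np.array(s["qpos"]),"grasp pt",p-.019*Rc.as_matrix()[:,2],"z",Rc.as_matrix()[:,2],"F",np.array(s["force"]),s["opening"],s["gripper_force"])
if sys.argv[1]=="turn": print("turn deg",np.degrees((Rc.inv()*rot(*a)).as_rotvec()))
if sys.argv[1]=="to": print("shift mm",1e3*Rc.inv().apply(np.array(a)-(p-.019*Rc.as_matrix()[:,2])))
if sys.argv[1]=="move": print("shift mm",1e3*Rc.inv().apply(a))
E
python3 plan.py turn -35.2 53
python3 -m crank '[{"xyz":[0,0,-0.02],"turn":[0,0,0],"fingers":0.085},{"xyz":[0,0,-0.04],"turn":[0,0,0],"fingers":0.085},{"xyz":[0,0,-0.04],"turn":[0,0,0],"fingers":0.085},{"xyz":[0,0,-0.04],"turn":[0,0,0],"fingers":0.085},{"xyz":[0,0,-0.02],"turn":[0,0,0],"fingers":0.085},{"xyz":[0,0,0],"turn":[0,0,0],"fingers":0.085},{"xyz":[0,0,0],"turn":[0,0,0],"fingers":0.085},{"xyz":[0,0,0],"turn":[0,0,0],"fingers":0.085}]' 80; python3 plan.py turn -35.2 53
```

```text
t 0.1 q [-1.3581  0.2457  1.5589 -0.      1.3387 -0.1741] grasp pt [ 0.2451 -0.6015  0.2493] z [-0.0004  0.0017 -1.    ] F [0.9724 0.1806 0.2234] 0.9966951848332952 0.0
turn deg [-26.5541  48.4086  53.035 ]
time_s: 0.77
tcp_pos: [0.2451, -0.6015, 0.3892]
tcp_rot: [0.981, 0.192, -0.0, -0.002]
force: [0.6, -0.1, 0.4]
opening: 0.992
gripper_force: 0.0
t 0.7667 q [-1.3581  0.1664  1.3657 -0.      1.6127 -0.1741] grasp pt [ 0.2451 -0.6015  0.4082] z [-0.0007  0.0031 -1.    ] F [ 0.6028 -0.1224  0.4123] 0.992349346227367 0.0
turn deg [-26.631   48.436   52.9975]
```

```bash

python3 -m crank '[{"xyz":[0.0134,-0.0124,0],"turn":[0,0,0],"fingers":0.085},{"xyz":[0.0268,-0.0247,0],"turn":[0,0,0],"fingers":0.085},{"xyz":[0.0268,-0.0247,0],"turn":[0,0,0],"fingers":0.085},{"xyz":[0.0268,-0.0247,0],"turn":[0,0,0],"fingers":0.085},{"xyz":[0.0268,-0.0247,0],"turn":[0,0,0],"fingers":0.085},{"xyz":[0.0268,-0.0247,0],"turn":[0,0,0],"fingers":0.085},{"xyz":[0.0268,-0.0247,0],"turn":[0,0,0],"fingers":0.085},{"xyz":[0.0268,-0.0247,0],"turn":[0,0,0],"fingers":0.085}]' >/dev/null
python3 -m crank '[{"xyz":[0.0268,-0.0247,0],"turn":[0,0,0],"fingers":0.085},{"xyz":[0.0268,-0.0247,0],"turn":[0,0,0],"fingers":0.085},{"xyz":[0.0134,-0.0124,0],"turn":[0,0,0],"fingers":0.085},{"xyz":[0,0,0],"turn":[-2.42,4.4,4.82],"fingers":0.085},{"xyz":[0,0,0],"turn":[-2.42,4.4,4.82],"fingers":0.085},{"xyz":[0,0,0],"turn":[-2.42,4.4,4.82],"fingers":0.085},{"xyz":[0,0,0],"turn":[-2.42,4.4,4.82],"fingers":0.085},{"xyz":[0,0,0],"turn":[-2.42,4.4,4.82],"fingers":0.085}]'; python3 plan.py turn -35.2 53
```

```text
time_s: 2.1
tcp_pos: [0.3999, -0.2717, 0.3886]
tcp_rot: [0.976, -0.022, 0.206, 0.065]
force: [0.2, 0.6, -0.0]
opening: 0.995
gripper_force: 0.0
t 2.1 q [-0.972  -0.5188  2.0069  0.2661  1.3068  0.62  ] grasp pt [ 0.3923 -0.2691  0.4059] z [ 0.3997 -0.1353 -0.9066] F [ 0.2054  0.5989 -0.0299] 0.9946186943622184 0.0
turn deg [-14.3967  26.3309  28.6672]
```

```bash

python3 -m crank '[{"xyz":[0,0,0],"turn":[-2.4,4.39,4.78],"fingers":0.085},{"xyz":[0,0,0],"turn":[-2.4,4.39,4.78],"fingers":0.085},{"xyz":[0,0,0],"turn":[-2.4,4.39,4.78],"fingers":0.085},{"xyz":[0,0,0],"turn":[-2.4,4.39,4.78],"fingers":0.085},{"xyz":[0,0,0],"turn":[-2.4,4.39,4.78],"fingers":0.085},{"xyz":[0,0,0],"turn":[-2.4,4.39,4.78],"fingers":0.085},{"xyz":[0,0,0],"turn":[0,0,0],"fingers":0.085},{"xyz":[0,0,0],"turn":[0,0,0],"fingers":0.085}]'; python3 plan.py turn -35.2 53;python3 plan.py to .368 -.222 .267
```

```text
time_s: 2.77
tcp_pos: [0.3999, -0.2712, 0.3884]
tcp_rot: [0.855, -0.267, 0.423, 0.134]
force: [0.7, -0.2, 0.2]
opening: 0.99
gripper_force: 0.0
t 2.7667 q [-0.9979 -0.8493  2.3191  0.4183  0.8337  1.0339] grasp pt [ 0.3875 -0.2626  0.3999] z [ 0.6522 -0.4562 -0.6054] F [ 0.7418 -0.1699  0.2069] 0.9903532206658892 0.0
turn deg [-0.1807  0.2542  0.3846]
t 2.7667 q [-0.9979 -0.8493  2.3191  0.4183  0.8337  1.0339] grasp pt [ 0.3875 -0.2626  0.3999] z [ 0.6522 -0.4562 -0.6054] F [ 0.7418 -0.1699  0.2069] 0.9903532206658892 0.0
shift mm [-129.4425  -22.5928   49.196 ]
```

```bash
cat > kin.py <<'E'
from h import *
from scipy.optimize import least_squares
D=[([-1.3581,.2457,1.5589,0,1.3387,-.1741],[.2451,-.6015,.2303]),([-1.3581,.1664,1.3657,0,1.6127,-.1741],[.2451,-.6015,.3892]),
([-.972,-.5188,2.0069,.2661,1.3068,.62],[.3999,-.2717,.3886]),([-.9979,-.8493,2.3191,.4183,.8337,1.0339],[.3999,-.2712,.3884])]
def fk(q,P):
    h,d,L1,L2,Lt,a,s,o=P; Z,Y=[0,0,1],[0,1,0]
    r1=R.from_rotvec(q[0]*np.array(Z));r2=r1*R.from_rotvec(q[1]*np.array(Y));r3=r2*R.from_rotvec(q[2]*np.array(Y))
    r4=r3*R.from_rotvec(q[3]*np.array(Z));r5=r4*R.from_rotvec(q[4]*np.array(Y));r6=r5*R.from_rotvec(q[5]*np.array(Z))
    p=np.array([0,0,h])+r1.apply([s,d,0])+r2.apply([0,0,L1])+r3.apply([a,0,L2])+r5.apply([o,0,Lt])
    return p,r6
if __name__=="__main__":
    f=lambda P:np.concatenate([fk(q,P)[0]-p for q,p in D]+[.01*(P-[.15,.11,.45,.45,.3,0,0,0])])
    s=least_squares(f,[.15,.11,.45,.45,.3,0,0,0]);print(s.x,s.fun[:12]*1e3)
    print([fk(q,s.x)[1].as_quat() for q,p in D])
E
python3 kin.py
```

```text
[ 0.2731  0.1126  0.4198  0.5686  0.2542  0.0658  0.0001 -0.    ] [ 0.0246 -0.067   0.0361 -0.0014  0.053  -0.0528 -0.0436 -0.0018  0.0024  0.0167  0.0054  0.0019]
[array([ 0.558 ,  0.8298,  0.0006, -0.0006]), array([ 0.558 ,  0.8298,  0.0011, -0.0012]), array([0.706 , 0.6744, 0.1001, 0.1914]), array([0.7937, 0.4156, 0.2043, 0.3944])]
```

```bash
cat > ik.py <<'E'
from kin import *
P=np.array([.2731,.1126,.4198,.5686,.2542,.0658,.0001,0])
O=fk(D[3][0],P)[1].inv()*R.from_quat([.855,-.267,.423,.134])
lo=np.array([-3.13,-1.02,.13,-.95,.21,-2.74]);hi=np.array([3.13,2.26,2.54,4.09,2.88,2.74])
def rot(yaw,tilt):
    w,t=np.radians([yaw,tilt]);z=np.array([np.sin(t)*np.cos(w),np.sin(t)*np.sin(w),-np.cos(t)]);y=np.array([np.sin(w),-np.cos(w),0]);return R.from_matrix(np.c_[np.cross(y,z),y,z])
def ik(p,r,q0):
    f=lambda q:np.r_[fk(q,P)[0]-p,.3*(r.inv()*(fk(q,P)[1]*O)).as_rotvec()]
    s=least_squares(f,np.clip(q0,lo+.01,hi-.01),bounds=(lo,hi));return s.x,np.linalg.norm(s.fun)
BY=5.;BC=np.array([.554,.260,0]);RB=R.from_euler('z',BY,degrees=True)
def bed(p):return BC+RB.apply(np.array(p)/1000)
if __name__=="__main__":
    q0=np.array(D[3][0])
    for tilt in(38,45,53,60):
        print("tilt",tilt)
        for tip in([118,0,85],[118,0,44],[40,0,44],[-38,0,44],[-38,0,100],[-80,0,150],[-120,0,380],[-120,-150,380],'rest'):
            if tip=='rest':g=np.array([.433,-.268,.207]);r=rot(-35.2,tilt)
            else:g=bed(np.array(tip)+[-120,0,199]);r=rot(BY,tilt)
            tcp=g+.019*r.as_matrix()[:,2];w=tcp-P[4]*r.as_matrix()[:,2]
            for s in(q0,np.array([.1,-.3,1.9,.2,1.,1.5])):
                q,e=ik(tcp,r,s)
                if e<1e-3:break
            wb=RB.inv().apply(w-BC)*1000;dist=(wb-[-31,0,429])@[-.789,0,-.614]
            print(tip,"err %.4f"%e,q,"marg",np.min(np.r_[q-lo,hi-q]).round(2),"wrist bed",wb.round(0),"visor dist %.0f"%dist)
            if e<1e-3:q0=q
E
python3 ik.py
```

```text
tilt 38
[118, 0, 85] err 0.0000 [ 0.3071 -0.1575  2.0047 -0.2238  0.6546  1.9239] marg 0.44 wrist bed [-147.    0.  469.] visor dist 67
[118, 0, 44] err 0.0000 [ 0.3071 -0.1089  2.0402 -0.2519  0.5727  1.9584] marg 0.36 wrist bed [-147.    0.  428.] visor dist 92
[40, 0, 44] err 0.0000 [ 0.3507 -0.3013  2.2007 -0.2833  0.6145  2.014 ] marg 0.34 wrist bed [-225.   -0.  428.] visor dist 153
[-38, 0, 44] err 0.0000 [ 0.4139 -0.5178  2.3484 -0.3139  0.6981  2.0757] marg 0.19 wrist bed [-303.   -0.  428.] visor dist 215
[-38, 0, 100] err 0.0000 [ 0.4139 -0.5804  2.2829 -0.2747  0.8206  2.0218] marg 0.26 wrist bed [-303.   -0.  484.] visor dist 180
[-80, 0, 150] err 0.0000 [ 0.4607 -0.7281  2.2751 -0.2744  0.9831  2.0254] marg 0.26 wrist bed [-345.   -0.  534.] visor dist 183
[-120, 0, 380] err 0.0000 [ 0.5175 -0.7393  1.8733 -0.2648  1.3959  1.9652] marg 0.28 wrist bed [-385.   -0.  764.] visor dist 73
[-120, -150, 380] err 0.0000 [-0.2028 -0.9763  1.9682  0.1768  1.5072  1.3289] marg 0.04 wrist bed [-385. -150.  764.] visor dist 73
rest err 0.0000 [-0.8437 -0.3861  2.3324  0.2655  0.56  
[... 2861 characters left out ...]
] marg 0.0 wrist bed [-362.   -0.  361.] visor dist 303
[-38, 0, 100] err 0.0000 [ 0.483  -0.6835  2.4629 -0.803   0.4838  2.519 ] marg 0.08 wrist bed [-362.   -0.  417.] visor dist 269
[-80, 0, 150] err 0.0000 [ 0.5496 -0.8676  2.4601 -0.6762  0.6669  2.3776] marg 0.08 wrist bed [-404.   -0.  467.] visor dist 271
[-120, 0, 380] err 0.0000 [ 0.6321 -0.8971  2.0668 -0.5407  1.0625  2.1494] marg 0.12 wrist bed [-444.    0.  697.] visor dist 161
[-120, -150, 380] err 0.0505 [-0.0363 -1.02    2.0503  0.0532  1.1506  1.481 ] marg 0.0 wrist bed [-444. -150.  697.] visor dist 161
rest err 0.0000 [-0.8903 -0.4617  2.52    1.3589  0.2431  0.078 ] marg 0.02 wrist bed [-322. -384.  325.] visor dist 294
```

```bash
cat > tr.py <<'E'
from ik import *
T=44
def go(tip,yaw,pitch=0,q0=None):
    # grip rel tip in rake frame rotated by pitch (positive = handle more upright)
    off=np.array([-.12,0,.199]);rp=R.from_euler('zy',[yaw,pitch],degrees=True)
    g=np.array(tip)+rp.apply(off);r=rot(yaw,T-pitch);tcp=g+.019*r.as_matrix()[:,2]
    q,e=ik(tcp,r,q0);return g,q,e
q0=np.array([-.85,-.42,2.39,.41,.44,1.02])
for pitch in(0,12):
  for tip,yaw in(((.531,-.337,.008),-35.2),((.531,-.337,.40),-35.2),((.55,-.2,.4),-25),((.55,-.08,.4),-15),((.54,.03,.4),-10),((.52,.12,.4),-5),((.50,.2,.4),0),((.48,.253,.4),5),((.48,.253,.12),5)):
    g,q,e=go(tip,yaw,pitch,q0);print(pitch,tip,yaw,"e %.3f"%e,q,"m",np.min(np.r_[q-lo,hi-q]).round(2),g)
    if e<1e-3:q0=q
E
python3 tr.py
```

```text
0 (0.531, -0.337, 0.008) -35.2 e 0.000 [-0.8564 -0.4226  2.3892  0.3904  0.451   1.0408] m 0.15 [ 0.4329 -0.2678  0.207 ]
0 (0.531, -0.337, 0.4) -35.2 e 0.000 [-0.8564 -0.5724  1.7771  0.1798  1.1885  1.3278] m 0.45 [ 0.4329 -0.2678  0.599 ]
0 (0.55, -0.2, 0.4) -25 e 0.000 [-0.6461 -0.6823  1.8379  0.1533  1.232   1.368 ] m 0.34 [ 0.4412 -0.1493  0.599 ]
0 (0.55, -0.08, 0.4) -15 e 0.000 [-0.4431 -0.7558  1.874   0.131   1.2654  1.4005] m 0.26 [ 0.4341 -0.0489  0.599 ]
0 (0.54, 0.03, 0.4) -10 e 0.000 [-0.1302 -0.7656  1.8785 -0.0332  1.2607  1.6132] m 0.25 [0.4218 0.0508 0.599 ]
0 (0.52, 0.12, 0.4) -5 e 0.000 [ 0.1311 -0.7504  1.8715 -0.1592  1.2677  1.7772] m 0.27 [0.4005 0.1305 0.599 ]
0 (0.5, 0.2, 0.4) 0 e 0.000 [ 0.3545 -0.7061  1.85   -0.2561  1.2708  1.9084] m 0.31 [0.38  0.2   0.599]
0 (0.48, 0.253, 0.4) 5 e 0.000 [ 0.4758 -0.6871  1.8403 -0.2801  1.27    1.9424] m 0.33 [0.3605 0.2425 0.599 ]
0 (0.48, 0.253, 0.12) 5 e 0.000 [ 0.4758 -0.7446  2.3647 -0.3673  0.8262  2.1125] m 0.18 [0.3605 0.2425 0.319 ]
12 (0.531, -0.337, 0.008) -35.2 e 0.000 [-0.7512 -0.2502  2.1723  0.1159  0.
[... 259 characters left out ...]
 0.485  -0.1493  0.6173]
12 (0.55, -0.08, 0.4) -15 e 0.000 [-0.3661 -0.5083  1.6471  0.0549  1.4461  1.4758] m 0.51 [ 0.478  -0.0489  0.6188]
12 (0.54, 0.03, 0.4) -10 e 0.000 [-0.1181 -0.5258  1.6571 -0.0309  1.4519  1.6226] m 0.49 [0.4658 0.0508 0.6192]
12 (0.52, 0.12, 0.4) -5 e 0.000 [ 0.0887 -0.5268  1.6572 -0.0943  1.4596  1.7313] m 0.49 [0.4444 0.1305 0.6195]
12 (0.5, 0.2, 0.4) 0 e 0.000 [ 0.2715 -0.5025  1.6419 -0.1444  1.4609  1.8189] m 0.52 [0.424  0.2    0.6196]
12 (0.48, 0.253, 0.4) 5 e 0.000 [ 0.3766 -0.4938  1.6366 -0.1536  1.46    1.8354] m 0.53 [0.4044 0.2425 0.6195]
12 (0.48, 0.253, 0.12) 5 e 0.000 [ 0.3766 -0.5496  2.167  -0.1827  0.9918  1.9191] m 0.37 [0.4044 0.2425 0.3395]
```

```bash
python3 plan.py turn -35.2 44; python3 - <<'E'
from ik import *
from workcell import sensors
s=sensors.read_state();r=rot(-35.2,44);Z=r.as_matrix()[:,2];g=np.array([.433,-.268,.207]);p=np.array(s["tcp_pos"])
print("pre then: in new tool axes",r.inv().apply(g-.085*Z+.019*Z-p)*1e3)
E
```

```text
t 2.7667 q [-0.9979 -0.8493  2.3191  0.4183  0.8337  1.0339] grasp pt [ 0.3875 -0.2626  0.3999] z [ 0.6522 -0.4562 -0.6054] F [ 0.7418 -0.1699  0.2069] 0.9903532206658892 0.0
turn deg [-0.1501 -8.7457  0.398 ]
pre then: in new tool axes [-107.9024  -21.6966   81.9567]
```

```bash

python3 -m crank '[{"xyz":[0,0,0],"turn":[-0.08,-4.4,0.2],"fingers":0.085},{"xyz":[0,0,0],"turn":[-0.08,-4.4,0.2],"fingers":0.085},{"xyz":[-0.0216,-0.0043,0.0164],"turn":[0,0,0],"fingers":0.085},{"xyz":[-0.0216,-0.0043,0.0164],"turn":[0,0,0],"fingers":0.085},{"xyz":[-0.0216,-0.0043,0.0164],"turn":[0,0,0],"fingers":0.085},{"xyz":[-0.0216,-0.0043,0.0164],"turn":[0,0,0],"fingers":0.085},{"xyz":[-0.0216,-0.0043,0.0164],"turn":[0,0,0],"fingers":0.085},{"xyz":[0,0,0],"turn":[0,0,0],"fingers":0.085}]'; python3 plan.py to .433 -.268 .207
python3 - <<'E'
from workcell import cams
import cv2,numpy as np
c=cams.camera("wrist");np.savez("/tmp/w1.npz",**c);cv2.imwrite("pics/w1.png",c["img"][:,:,::-1])
E
```

```text
time_s: 3.43
tcp_pos: [0.3946, -0.2403, 0.2496]
tcp_rot: [0.885, -0.281, 0.353, 0.111]
force: [-1.0, 0.8, -1.0]
opening: 0.994
gripper_force: 0.0
t 3.4333 q [-0.9099 -0.7612  2.4692  0.3108  0.722   1.1184] grasp pt [ 0.3839 -0.2328  0.2634] z [ 0.5631 -0.3949 -0.7259] F [-1.0256  0.7547 -0.9946] 0.994373225807889 0.0
shift mm [ 5.0701  0.5883 82.4568]
```

View pics/w1.png

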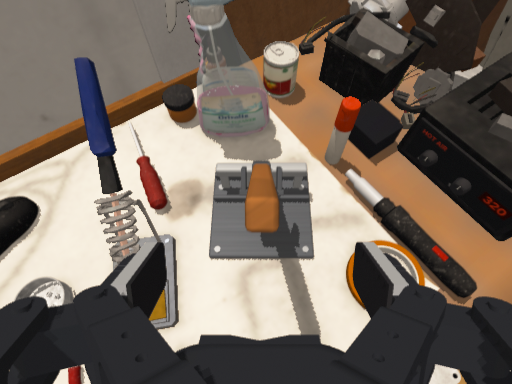

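The wrist view has the handle end at (262,215), centred between the fingertips at about (140,270) and (382,265). The alignment is good, so I'll check the handle's depth.

```bash
python3 - <<'E'
from h import *
c=np.load("/tmp/w1.npz");P=cloud(c)
a=np.radians(-35.2);x=np.array([np.cos(a),np.sin(a)]);y=np.array([-x[1],x[0]])
for v in range(168,234,6):
    print(v,[ (np.round([(P[v,u,:2]-[.5315,-.3368])@x*1e3,(P[v,u,:2]-[.5315,-.3368])@y*1e3,P[v,u,2]*1e3])).astype(int).tolist() for u in(252,262,272)])
E
```

```text
168 [[-18, 9, 82], [-42, -2, 121], [-4, -15, 61]]
174 [[-69, 7, 153], [-73, -2, 160], [-9, -15, 54]]
180 [[-92, 6, 183], [-95, -1, 187], [-91, -10, 181]]
186 [[-111, 6, 208], [-112, -1, 209], [-110, -8, 205]]
192 [[-125, 5, 225], [-126, -1, 227], [-126, -7, 226]]
198 [[-135, 5, 237], [-135, -1, 237], [-135, -7, 237]]
204 [[-139, 5, 236], [-139, -1, 237], [-139, -7, 237]]
210 [[-142, 5, 235], [-142, -1, 235], [-142, -7, 235]]
216 [[-145, 5, 234], [-145, -1, 233], [-145, -7, 233]]
222 [[-148, 5, 231], [-148, -1, 231], [-148, -7, 232]]
228 [[-150, 5, 228], [-150, -1, 228], [-150, -7, 228]]
```

```bash

python3 -m crank '[{"xyz":[0.005,0,0.006],"turn":[0,0,0],"fingers":0.085},{"xyz":[0,0,0.02],"turn":[0,0,0],"fingers":0.085},{"xyz":[0,0,0.02],"turn":[0,0,0],"fingers":0.085},{"xyz":[0,0,0.02],"turn":[0,0,0],"fingers":0.085},{"xyz":[0,0,0.018],"turn":[0,0,0],"fingers":0.085},{"xyz":[0,0,0],"turn":[0,0,0],"fingers":0.085},{"xyz":[0,0,0],"turn":[0,0,0],"fingers":0.015},{"xyz":[0,0,0],"turn":[0,0,0],"fingers":0.01}]' 110; python3 plan.py to .433 -.268 .207
python3 -m crank '[{"xyz":[0,0,0],"turn":[0,0,0],"fingers":0.01},{"xyz":[0,0,0],"turn":[0,0,0],"fingers":0.01},{"xyz":[0,0,0],"turn":[0,0,0],"fingers":0.01},{"xyz":[0,0,0],"turn":[0,0,0],"fingers":0.01},{"xyz":[0,0,0],"turn":[0,0,0],"fingers":0.01},{"xyz":[0,0,0],"turn":[0,0,0],"fingers":0.01},{"xyz":[0,0,0],"turn":[0,0,0],"fingers":0.01},{"xyz":[0,0,0],"turn":[0,0,0],"fingers":0.01}]' 110; python3 plan.py to .433 -.268 .207;  python3 plan.py move 0 0 0.3
```

```text
time_s: 4.15
tcp_pos: [0.4475, -0.2798, 0.2027]
tcp_rot: [0.882, -0.281, 0.36, 0.115]
force: [-0.3, 0.2, 0.1]
opening: 0.741
gripper_force: 0.0
t 4.15 q [-0.8561 -0.4222  2.3721  0.3807  0.4607  1.0534] grasp pt [ 0.4366 -0.2721  0.2163] z [ 0.57   -0.4049 -0.7149] F [-0.3379  0.2346  0.102 ] 0.7411469312156413 0.0
shift mm [-10.3245  -1.2626   2.8917]
time_s: 4.82
tcp_pos: [0.4473, -0.2792, 0.202]
tcp_rot: [0.882, -0.281, 0.36, 0.115]
force: [-3.6, 3.2, 7.0]
opening: 0.217
gripper_force: 108.1
t 4.8167 q [-0.8554 -0.4226  2.3738  0.381   0.4593  1.0534] grasp pt [ 0.4364 -0.2715  0.2156] z [ 0.5701 -0.4048 -0.7149] F [-3.6018  3.1746  7.0029] 0.21653350947054337 108.11522841453552
shift mm [-9.4539 -0.872   2.7457]
t 4.8167 q [-0.8554 -0.4226  2.3738  0.381   0.4593  1.0534] grasp pt [ 0.4364 -0.2715  0.2156] z [ 0.5701 -0.4048 -0.7149] F [-3.6018  3.1746  7.0029] 0.21653350947054337 108.11522841453552
shift mm [ 209.7644    0.1926 -214.4734]
```

```bash

python3 -m crank '[{"xyz":[0,0,0],"turn":[0,0,0],"fingers":0.05},{"xyz":[0,0,0],"turn":[0,0,0],"fingers":0.05},{"xyz":[0,0,0],"turn":[0,0,0],"fingers":0.05},{"xyz":[-0.0047,-0.0005,0.002],"turn":[0,0,0],"fingers":0.05},{"xyz":[-0.0048,-0.0005,0.002],"turn":[0,0,0],"fingers":0.05},{"xyz":[0,0,0],"turn":[0,0,0],"fingers":0.05},{"xyz":[0,0,0],"turn":[0,0,0],"fingers":0.05},{"xyz":[0,0,0],"turn":[0,0,0],"fingers":0.05}]' 110; python3 plan.py to .433 -.268 .207

```

```text
time_s: 5.48
tcp_pos: [0.4441, -0.2756, 0.1908]
tcp_rot: [0.883, -0.281, 0.359, 0.114]
force: [0.6, 0.0, -0.7]
opening: 0.584
gripper_force: 0.0
t 5.4833 q [-0.8555 -0.4168  2.3914  0.397   0.4401  1.0357] grasp pt [ 0.4333 -0.2679  0.2044] z [ 0.5687 -0.4035 -0.7168] F [ 0.6313  0.0392 -0.6833] 0.5844921397276045 0.0
shift mm [ 1.671   0.2101 -2.0079]
```

```bash

python3 -m crank '[{"xyz":[0,0,0],"turn":[0,0,0],"fingers":0.01},{"xyz":[0,0,0],"turn":[0,0,0],"fingers":0.01},{"xyz":[0,0,0],"turn":[0,0,0],"fingers":0.01},{"xyz":[0,0,0],"turn":[0,0,0],"fingers":0.01},{"xyz":[0,0,0],"turn":[0,0,0],"fingers":0.01},{"xyz":[0,0,0],"turn":[0,0,0],"fingers":0.01},{"xyz":[0,0,0],"turn":[0,0,0],"fingers":0.01},{"xyz":[0,0,0],"turn":[0,0,0],"fingers":0.01}]' 115; python3 plan.py to .433 -.268 .207
python3 - <<'E'
from workcell import cams
from h import *
c=cams.camera("top");np.savez("/tmp/t2.npz",**c);P=cloud(c).reshape(-1,3)
H=P[(P[:,2]>.05)&(P[:,2]<.075)&(abs(P[:,0]-.5)<.1)&(abs(P[:,1]+.33)<.1)];print(len(H),H.mean(0),cv2.minAreaRect((H[:,:2]*1000).astype(np.float32)))
E
```

```text
time_s: 6.15
tcp_pos: [0.4443, -0.2759, 0.1913]
tcp_rot: [0.883, -0.281, 0.359, 0.115]
force: [-1.7, -0.6, 1.9]
opening: 0.22
gripper_force: 112.1
t 6.15 q [-0.8555 -0.4172  2.3909  0.3969  0.4399  1.0357] grasp pt [ 0.4334 -0.2682  0.2049] z [ 0.5691 -0.4041 -0.7161] F [-1.6895 -0.6371  1.8789] 0.21998165777782153 112.05424904823303
shift mm [ 1.1131  0.1015 -1.8112]
147 [ 0.5313 -0.3374  0.0605] ((532.0269775390625, -337.388916015625), (114.8397445678711, 16.790660858154297), 53.93464279174805)
```

```bash

python3 -m crank '[{"xyz":[0.007,0,-0.007],"turn":[0,0,0],"fingers":0.01},{"xyz":[0.0276,0,-0.0283],"turn":[0,0,0],"fingers":0.01},{"xyz":[0.0276,0,-0.0283],"turn":[0,0,0],"fingers":0.01},{"xyz":[0.0276,0,-0.0283],"turn":[0,0,0],"fingers":0.01},{"xyz":[0.0276,0,-0.0283],"turn":[0,0,0],"fingers":0.01},{"xyz":[0.0276,0,-0.0283],"turn":[0,0,0],"fingers":0.01},{"xyz":[0.0276,0,-0.0283],"turn":[0,0,0],"fingers":0.01},{"xyz":[0.0276,0,-0.0283],"turn":[0,0,0],"fingers":0.01}]' | grep -v tcp_rot
python3 -m crank '[{"xyz":[0.0276,0,-0.0283],"turn":[0,0,0],"fingers":0.01},{"xyz":[0.0276,0,-0.0283],"turn":[0,0,0],"fingers":0.01},{"xyz":[0.0276,0,-0.0283],"turn":[0,0,0],"fingers":0.01},{"xyz":[0,0,0],"turn":[0,0,0],"fingers":0.01},{"xyz":[0,0,0],"turn":[0,0,0],"fingers":0.01},{"xyz":[0,0,0],"turn":[0,0,0],"fingers":0.01},{"xyz":[0,0,0],"turn":[0,0,0],"fingers":0.01},{"xyz":[0,0,0],"turn":[0,0,0],"fingers":0.01}]' ; python3 plan.py turn 5 44
python3 - <<'E'
import numpy as np
w=-35.2
for i in range(16):
    dx,dy=(0,.032) if i<10 else (-.012,.032)
    c,s=np.cos(np.radians(w)),np.sin(np.radians(w));f=dx*c+dy*s
    print(i,np.round([f*.716,dx*s-dy*c,f*.698],4));w+=2.5
E
python3 - <<'E'
from workcell import cams
import cv2,numpy as np
c=cams.camera("side");cv2.imwrite("pics/s3.png",c["img"][:,:,::-1])
E
```

```text
time_s: 6.87
tcp_pos: [0.4437, -0.275, 0.4789]
force: [0.2, -0.4, -1.8]
opening: 0.216
gripper_force: 112.8
time_s: 7.53
tcp_pos: [0.4445, -0.2758, 0.5934]
tcp_rot: [0.883, -0.282, 0.357, 0.113]
force: [-0.2, 0.0, -1.8]
opening: 0.215
gripper_force: 112.8
t 7.5333 q [-0.8549 -0.5651  1.7582  0.1771  1.2006  1.3339] grasp pt [ 0.4337 -0.2682  0.607 ] z [ 0.5667 -0.4013 -0.7196] F [-0.2146  0.0406 -1.7614] 0.2150434302875265 112.78107404708862
turn deg [ 27.9953   0.001  -29.0613]
0 [-0.0132 -0.0261 -0.0129]
1 [-0.0124 -0.0269 -0.0121]
2 [-0.0115 -0.0277 -0.0112]
3 [-0.0107 -0.0283 -0.0104]
4 [-0.0098 -0.029  -0.0095]
5 [-0.0088 -0.0295 -0.0086]
6 [-0.0079 -0.03   -0.0077]
7 [-0.007  -0.0305 -0.0068]
8 [-0.006  -0.0309 -0.0059]
9 [-0.005  -0.0312 -0.0049]
10 [-0.0125 -0.0294 -0.0122]
11 [-0.0116 -0.0301 -0.0113]
12 [-0.0106 -0.0308 -0.0104]
13 [-0.0097 -0.0314 -0.0094]
14 [-0.0087 -0.032  -0.0085]
15 [-0.0077 -0.0325 -0.0075]
```

View pics/s3.png

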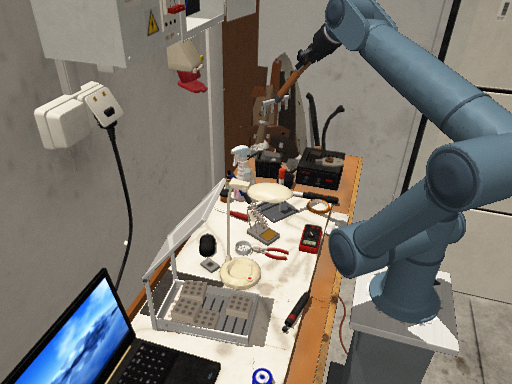

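The rake is held firmly, with its head at (280,100), clear of everything. Now I'll cross over the lamp while yawing.

```bash

python3 -m crank '[{"xyz":[-0.0132,-0.0261,-0.0129],"turn":[1.75,0,-1.82],"fingers":0.01},{"xyz":[-0.0124,-0.0269,-0.0121],"turn":[1.75,0,-1.82],"fingers":0.01},{"xyz":[-0.0115,-0.0277,-0.0112],"turn":[1.75,0,-1.82],"fingers":0.01},{"xyz":[-0.0107,-0.0283,-0.0104],"turn":[1.75,0,-1.82],"fingers":0.01},{"xyz":[-0.0098,-0.029,-0.0095],"turn":[1.75,0,-1.82],"fingers":0.01},{"xyz":[-0.0088,-0.0295,-0.0086],"turn":[1.75,0,-1.82],"fingers":0.01},{"xyz":[-0.0079,-0.03,-0.0077],"turn":[1.75,0,-1.82],"fingers":0.01},{"xyz":[-0.007,-0.0305,-0.0068],"turn":[1.75,0,-1.82],"fingers":0.01}]'
python3 plan.py none
python3 -m crank '[{"xyz":[-0.006,-0.0309,-0.0059],"turn":[1.75,0,-1.82],"fingers":0.01},{"xyz":[-0.005,-0.0312,-0.0049],"turn":[1.75,0,-1.82],"fingers":0.01},{"xyz":[-0.0125,-0.0294,-0.0122],"turn":[1.75,0,-1.82],"fingers":0.01},{"xyz":[-0.0116,-0.0301,-0.0113],"turn":[1.75,0,-1.82],"fingers":0.01},{"xyz":[-0.0106,-0.0308,-0.0104],"turn":[1.75,0,-1.82],"fingers":0.01},{"xyz":[-0.0097,-0.0314,-0.0094],"turn":[1.75,0,-1.82],"fingers":0.01},{"xyz":[-0.0087,-0.032,-0.0085],"turn":[1.75,0,-1.82],"fingers":0.01},{"xyz":[-0.0077,-0.0325,-0.0075],"turn":[1.75,0,-1.82],"fingers":0.01}]'
python3 plan.py turn 5 44.4
```

```text
time_s: 8.25
tcp_pos: [0.4443, -0.0186, 0.5951]
tcp_rot: [0.919, -0.121, 0.372, 0.05]
force: [1.2, -0.1, -1.9]
opening: 0.22
gripper_force: 113.3
t 8.25 q [-0.3208 -0.7522  1.8551  0.0408  1.2691  1.5157] grasp pt [ 0.4315 -0.0151  0.6087] z [ 0.6722 -0.1824 -0.7175] F [ 1.2338 -0.0511 -1.877 ] 0.220268738152303 113.34999918937683
time_s: 8.92
tcp_pos: [0.3709, 0.2375, 0.5946]
tcp_rot: [0.926, 0.043, 0.375, -0.015]
force: [0.5, -0.8, -2.6]
opening: 0.225
gripper_force: 113.6
t 8.9167 q [ 0.4603 -0.6981  1.8294 -0.2678  1.2862  1.9167] grasp pt [0.3577 0.2364 0.6083] z [ 0.6933  0.0603 -0.7181] F [ 0.4731 -0.8289 -2.6184] 0.22494650437593852 113.5919737815857
turn deg [0.02   0.3009 0.2871]
```

```bash
cat > tip.py <<'E'
# tip.py bx by bz(mm, bed) -> tool shift; optional yaw correction
import sys
from ik import *
from workcell import sensors
R0=R.from_quat(R.from_quat([.883,-.281,.359,.115]).as_quat());p0=np.array([.4443,-.2759,.1913])
tipT=R0.inv().apply(np.array([.5313,-.3371,.008])-p0);rk=R0.inv()*R.from_euler('z',-35.2,degrees=True)
s=sensors.read_state();Rc=R.from_quat(s["tcp_rot"]);p=np.array(s["tcp_pos"])
t=RB.inv().apply(p+Rc.apply(tipT)-BC)*1e3
print("t",s["time_s"],"q",np.array(s["qpos"]),"tip bed",t.round(1),"rake eul zyx rel bed",(RB.inv()*Rc*rk).as_euler('ZYX',degrees=True).round(2),"F",np.array(s["force"]).round(1),s["gripper_force"])
for i in range(1,len(sys.argv),3):
    a=np.array(list(map(float,sys.argv[i:i+3])));print("to",a,"shift mm",Rc.inv().apply(RB.apply(a-t)).round(1));t=a
E
python3 tip.py -75 0 330 -75 0 85 118 0 85 118 0 46
python3 - <<'E'
from ik import *
q0=np.array([.46,-.7,1.83,-.27,1.29,1.92])
for tip in([-75,0,330],[-75,0,85],[0,0,85],[118,0,85]):
    r=rot(5,44);g=bed(np.array(tip)+[-120,0,199]);q,e=ik(g+.019*r.as_matrix()[:,2],r,q0);print(tip,e,q);q0=q
E
```

```text
t 8.9167 q [ 0.4603 -0.6981  1.8294 -0.2678  1.2862  1.9167] tip bed [-78.6  -6.1 411. ] rake eul zyx rel bed [ 0.33  0.18 -0.14] F [ 0.5 -0.8 -2.6] 113.5919737815857
to [-75.   0. 330.] shift mm [-53.8  -6.4  60.7]
to [-75.   0.  85.] shift mm [-170.5   -0.9  175.9]
to [118.   0.  85.] shift mm [138.6   0.6 134.3]
to [118.   0.  46.] shift mm [-27.1  -0.1  28. ]
[-75, 0, 330] 1.535274847305047e-08 [ 0.4785 -0.7335  1.9902 -0.2926  1.1715  1.976 ]
[-75, 0, 85] 1.436650706484585e-10 [ 0.4785 -0.7169  2.4133 -0.3976  0.7564  2.1559]
[0, 0, 85] 2.213371742000134e-11 [ 0.3957 -0.4933  2.2868 -0.3646  0.6359  2.0943]
[118, 0, 85] 4.774834374471997e-11 [ 0.3162 -0.184   2.0583 -0.3166  0.534   2.012 ]
```

```bash

python3 -m crank '[{"xyz":[-0.028,-0.0009,0.0296],"turn":[0,0,0],"fingers":0.01},{"xyz":[-0.028,-0.0009,0.0296],"turn":[0,0,0],"fingers":0.01},{"xyz":[-0.028,-0.0009,0.0296],"turn":[0,0,0],"fingers":0.01},{"xyz":[-0.028,-0.0009,0.0296],"turn":[0,0,0],"fingers":0.01},{"xyz":[-0.028,-0.0009,0.0296],"turn":[0,0,0],"fingers":0.01},{"xyz":[-0.028,-0.0009,0.0296],"turn":[0,0,0],"fingers":0.01},{"xyz":[-0.028,-0.0009,0.0296],"turn":[0,0,0],"fingers":0.01},{"xyz":[-0.026,-0.0008,0.027],"turn":[0,0,0],"fingers":0.01}]' >/dev/null
python3 tip.py
python3 -m crank '[{"xyz":[0,0,0],"turn":[0,0,0],"fingers":0.01},{"xyz":[0,0,0],"turn":[0,0,0],"fingers":0.01},{"xyz":[0,0,0],"turn":[0,0,0],"fingers":0.01},{"xyz":[0,0,0],"turn":[0,0,0],"fingers":0.01},{"xyz":[0,0,0],"turn":[0,0,0],"fingers":0.01},{"xyz":[0,0,0],"turn":[0,0,0],"fingers":0.01},{"xyz":[0,0,0],"turn":[0,0,0],"fingers":0.01},{"xyz":[0,0,0],"turn":[0,0,0],"fingers":0.01}]' >/dev/null
python3 tip.py 118 0 83 118 0 46
python3 - <<'E'
from workcell import cams
from h import *
o=[]
for n,(x,y) in dict(side=(130,240),top=(120,130)).items():
    c=cams.camera(n);np.savez(f"/tmp/{n}4.npz",**c);o.append(cv2.resize(c["img"][y:y+120,x:x+160,::-1],(400,300),interpolation=2))
cv2.imwrite("pics/b4.png",np.hstack(o))
E
```

```text
t 9.5833 q [ 0.4698 -0.719   2.4164 -0.392   0.7531  2.1421] tip bed [-75.2  -2.5  85.3] rake eul zyx rel bed [ 0.19  0.26 -0.14] F [ 0.7  0.6 -1.8] 113.95684719085693
t 10.25 q [ 0.4696 -0.7194  2.4094 -0.3914  0.757   2.1399] tip bed [-73.1  -2.1  90.3] rake eul zyx rel bed [ 0.18  0.06 -0.13] F [ 0.3 -0.5 -2.8] 113.9621651172638
to [118.   0.  83.] shift mm [131.9  -2.  138.5]
to [118.   0.  46.] shift mm [-25.8  -0.1  26.5]
```

View pics/b4.png

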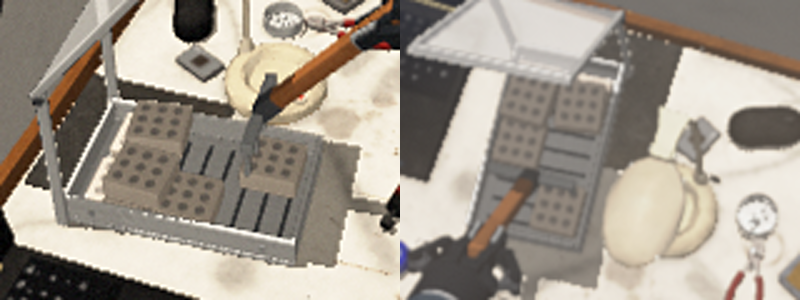

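The side view (left half) shows the rake head over the bed at (260,120) and the upper blocks at (160,125) and (145,170). The top view agrees. Now I'll measure the block extents in the bed frame and the rake head.

```bash
cat > blk.py <<'E'
import sys
from ik import *
def load(f):
    c=np.load(f);P=cloud(c)[c["range_z"]>0].reshape(-1,3);return RB.inv().apply(P-BC)*1e3
def ext(B,zl,zh,x=(-126,130),y=None):
    for n,(a,b) in dict(L=(5,72),R=(-72,-5)).items():
        m=(B[:,2]>zl)&(B[:,2]<zh)&(B[:,0]>x[0])&(B[:,0]<x[1])&(B[:,1]>a)&(B[:,1]<b);Q=B[m]
        if len(Q)>20:print(n,len(Q),"x",np.percentile(Q[:,0],[1,99]).round(),"y",np.percentile(Q[:,1],[1,99]).round(),"z",np.median(Q[:,2]).round(1))
E
python3 - <<'E'
from blk import *
for f in("/tmp/side0.npz","/tmp/top0.npz"):
    B=load(f);print(f,"upper");ext(B,57,72);print("lower");ext(B,29,44,(-120,60))
    m=(abs(B[:,2]-42)<6)&(abs(B[:,0])<150)&(abs(B[:,1])<100)&((abs(B[:,1])>68)|(abs(B[:,0])>124));Q=B[m];print("rim",np.percentile(Q,[1,99],axis=0)[:,:2].round())
for f in("/tmp/side4.npz","/tmp/top4.npz"):
    B=load(f);m=(B[:,2]>120)&(B[:,2]<150)&(abs(B[:,0]+75)<35)&(abs(B[:,1])<70);Q=B[m];print(f,"head",len(Q),np.percentile(Q,[2,98],axis=0).round())
E
```

```text
/tmp/side0.npz upper
L 414 x [17. 86.] y [ 5. 71.] z 64.5
R 301 x [21. 92.] y [-60.  -5.] z 64.7
lower
L 330 x [-109.   19.] y [ 5. 72.] z 36.5
R 500 x [-120.   23.] y [-70.  -6.] z 36.8
rim [[-137.  -70.]
 [ 137.   98.]]
/tmp/top0.npz upper
L 273 x [19. 81.] y [14. 72.] z 63.2
R 289 x [23. 93.] y [-60.  -6.] z 63.6
lower
L 266 x [-36.  34.] y [15. 71.] z 35.1
R 393 x [-118.   49.] y [-72.  -5.] z 35.9
rim [[-135.  -72.]
 [ 136.   89.]]
/tmp/side4.npz head 169 [[-91. -54. 127.]
 [-68.  55. 148.]]
/tmp/top4.npz head 143 [[-80. -60. 129.]
 [-65.  50. 148.]]
```

```bash
python3 - <<'E'
from blk import *
for f in("/tmp/side0.npz","/tmp/top0.npz"):
    B=load(f)
    for x0,x1 in((-125,-80),(-80,-40),(-40,0),(0,60)):
        m=(B[:,2]>39)&(B[:,2]<47)&(B[:,0]>x0)&(B[:,0]<x1)&(abs(B[:,1])<105)
        print(f[5:8],x0,np.histogram(B[m,1],np.arange(-100,105,5))[0])
    m=(B[:,2]>39)&(B[:,2]<47)&(abs(B[:,1])<60)&(B[:,0]<-110)&(B[:,0]>-160);print("front",np.histogram(B[m,0],np.arange(-160,-105,4))[0])
    m=(B[:,2]>57)&(B[:,2]<72)&(B[:,0]>25)&(B[:,0]<80)&(abs(B[:,1])<105);print("upper y",np.histogram(B[m,1],np.arange(-100,105,5))[0])
E
```

```text
sid -125 [ 0  0  0  0  0  2 18 12  0  1  4  2  0  2  0  2  2  0  3  5  1  2  0  0  0  0  0  0  0  0  0  0  0  0  0  0  4 27  7  0]
sid -80 [ 0  0  0  0  0  1 10 11  0  0  1  1  1  0  0  1  1  1  0  1  2  0  0  0  0  0  0  0  0  0  0  0  0  0  0  0  4 21  8  0]
sid -40 [ 0  0  0  0  0  1 14 10  1  0  0  0  0  0  0  0  0  0  0  0  0  0  0  0  0  0  0  0  3  0  0  0  1  1  4  1  3 23  8  0]
sid 0 [ 0  0  0  0  0  0  8  9  2  0  1  0  0  2  0  0  2  0  1  1  2  0  0  0  3  1  1  0  1  2  1  3  1  3  3 14 10 32 15  0]
front [ 0  0  0  0  0 17 42  7  0  0  0  2  5]
upper y [ 0  0  0  0  0  0  0  0  8 20 22 19 26 24 19 26 24 23 24 26 36 27  4 14 26 25 25 24 31 24 32 24 25 30 28 48  7  0  0  0]
top -125 [0 0 0 0 0 4 9 0 1 4 3 1 2 2 1 2 3 2 3 3 0 0 0 0 0 0 0 0 0 0 0 0 0 0 0 0 6 7 0 0]
top -80 [ 0  0  0  0  0  5 10  0  2  2  0  2  3  4  0  0  2  2  2  3  0  0  0  0  0  0  0  0  0  0  0  0  0  0  0  0  7  7  0  0]
top -40 [0 0 0 0 0 5 8 1 0 0 0 0 0 0 0 0 0 0 0 0 0 0 1 0 3 1 3 3 1 2 2 2 1 5 2 2 6 4 0 0]
top 0 [ 0  0  0  0  0  3 12  3  1  1  1  0  1  0  2  1  0  0  1  2  0  0  2  4  0  2  2  1  2  1  2  3  1  5  1  0  5 16  0  0]
front [ 0  0  0  0  0  0 16 25  0  0  0  2  1]
upper y [ 0  0  0  0  0  0  0  1 20 20 22 20 22 23 21 19 19 26 17 21 18  0  7 22 22 20 25 17 22 20 20 21 21 17 19  7  0  0  0  0]
```

```bash
sed -i 's/BC=np.array(\[.554,.260,0\])/BC=np.array([.5533,.269,0])/' ik.py; python3 tip.py 112 0 85 112 0 45
python3 - <<'E'
from ik import *
q0=np.array([.47,-.72,2.41,-.39,.757,2.14])
for tip in([-75,0,90],[40,0,85],[112,0,85],[112,0,45],[-40,0,45]):
    r=rot(5,44.2);g=bed(np.array(tip)+[-120,0,199]);q,e=ik(g+.019*r.as_matrix()[:,2],r,q0);print(tip,e,q);q0=q
E
```

```text
t 10.35 q [ 0.4695 -0.7191  2.4101 -0.3914  0.7569  2.1399] tip bed [-73.5 -11.3  89.6] rake eul zyx rel bed [ 0.18  0.11 -0.15] F [ 0.6 -0.7 -2.9] 113.9623475074768
to [112.   0.  85.] shift mm [129.9 -11.2 132.5]
to [112.   0.  45.] shift mm [-27.9  -0.2  28.7]
[-75, 0, 90] 8.85122203731437e-10 [ 0.5084 -0.6956  2.3944 -0.4265  0.7631  2.199 ]
[40, 0, 85] 3.075694317673665e-09 [ 0.3868 -0.3678  2.2034 -0.3801  0.5905  2.1094]
[112, 0, 85] 3.9080000104995805e-15 [ 0.3393 -0.1874  2.0624 -0.3482  0.5375  2.0559]
[112, 0, 45] 1.1503185088492547e-11 [ 0.3393 -0.1352  2.095  -0.4058  0.4585  2.1213]
[-40, 0, 45] 5.589251764461264e-12 [ 0.4632 -0.5349  2.3883 -0.4688  0.6046  2.2416]
```

```bash

python3 -m crank '[{"xyz":[0.0186,-0.0016,0.0189],"turn":[0,0,0],"fingers":0.01},{"xyz":[0.0186,-0.0016,0.0189],"turn":[0,0,0],"fingers":0.01},{"xyz":[0.0186,-0.0016,0.0189],"turn":[0,0,0],"fingers":0.01},{"xyz":[0.0186,-0.0016,0.0189],"turn":[0,0,0],"fingers":0.01},{"xyz":[0.0186,-0.0016,0.0189],"turn":[0,0,0],"fingers":0.01},{"xyz":[0.0186,-0.0016,0.0189],"turn":[0,0,0],"fingers":0.01},{"xyz":[0.0186,-0.0016,0.0189],"turn":[0,0,0],"fingers":0.01},{"xyz":[0,0,0],"turn":[0,0,0],"fingers":0.01}]' >/dev/null
python3 tip.py
python3 -m crank '[{"xyz":[0,0,0],"turn":[0,0,0],"fingers":0.01},{"xyz":[0,0,0],"turn":[0,0,0],"fingers":0.01},{"xyz":[0,0,0],"turn":[0,0,0],"fingers":0.01},{"xyz":[0,0,0],"turn":[0,0,0],"fingers":0.01},{"xyz":[0,0,0],"turn":[0,0,0],"fingers":0.01},{"xyz":[0,0,0],"turn":[0,0,0],"fingers":0.01},{"xyz":[0,0,0],"turn":[0,0,0],"fingers":0.01},{"xyz":[0,0,0],"turn":[0,0,0],"fingers":0.01}]' >/dev/null
python3 tip.py 112 0 45
python3 - <<'E'
from workcell import cams
from blk import *
c=cams.camera("side");np.savez("/tmp/side5.npz",**c)
B=load("/tmp/side5.npz");m=(B[:,2]>100)&(B[:,2]<150)&(abs(B[:,0]-112)<30)&(abs(B[:,1])<70);Q=B[m];print("head",len(Q),np.percentile(Q,[2,50,98],axis=0).round())
cv2.imwrite("pics/s5.png",cv2.resize(c["img"][150:350,120:380,::-1],(780,600),interpolation=2))
E
```

```text
t 11.0167 q [ 0.3374 -0.1744  2.0546 -0.3522  0.5346  2.0557] tip bed [115.3  -0.7  84.7] rake eul zyx rel bed [ 0.11  0.13 -0.18] F [-0.1  0.4 -2.6] 114.01193976402283
t 11.6833 q [ 0.3399 -0.1832  2.0614 -0.3519  0.5364  2.0562] tip bed [111.8   0.1  85.2] rake eul zyx rel bed [ 0.2   0.11 -0.15] F [-0.  -0.6 -2.7] 114.01205062866211
to [112.   0.  45.] shift mm [-27.9  -0.1  29. ]
head 198 [[ 90. -51. 103.]
 [108.  23. 137.]
 [117.  58. 149.]]
```

View pics/s5.png

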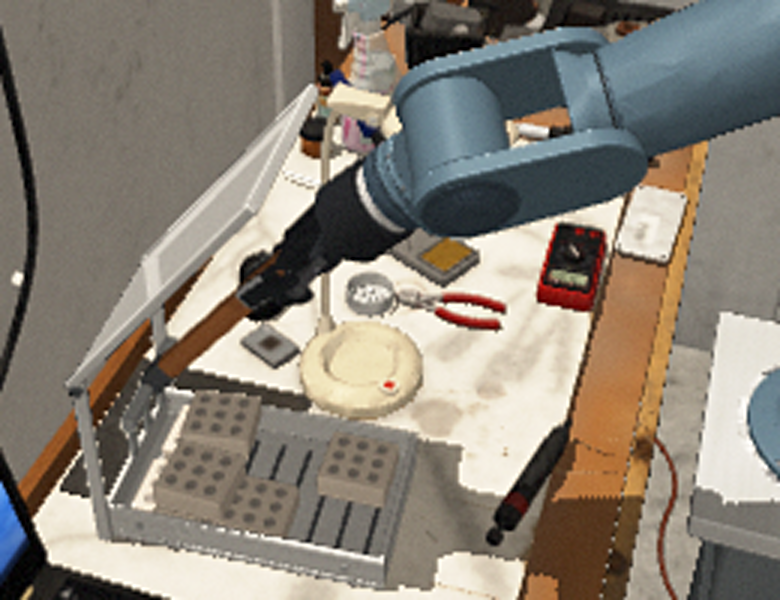

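The rake head is behind the upper blocks at (150,390), and the wrist is clear of the visor. Next I'll lower it and measure the right-hand gap.

```bash

python3 -m crank '[{"xyz":[-0.007,0,0.00725],"turn":[0,0,0],"fingers":0.01},{"xyz":[-0.007,0,0.00725],"turn":[0,0,0],"fingers":0.01},{"xyz":[-0.007,0,0.00725],"turn":[0,0,0],"fingers":0.01},{"xyz":[-0.007,0,0.00725],"turn":[0,0,0],"fingers":0.01},{"xyz":[0,0,0],"turn":[0,0,0],"fingers":0.01},{"xyz":[0,0,0],"turn":[0,0,0],"fingers":0.01},{"xyz":[0,0,0],"turn":[0,0,0],"fingers":0.01},{"xyz":[0,0,0],"turn":[0,0,0],"fingers":0.01}]' >/dev/null
python3 tip.py 46 0 44
python3 - <<'E'
from blk import *
for f in("/tmp/side0.npz","/tmp/top0.npz"):
    B=load(f)
    for n,a,b in(("L",12,62),("R",-62,-12)):
        for zl,zh in((27,46),(56,75)):
            m=(B[:,2]>zl)&(B[:,2]<zh)&(abs(B[:,0])<125)&(B[:,1]>a)&(B[:,1]<b);print(f[5:8],n,zl,np.histogram(B[m,0],np.arange(-125,126,5))[0])
E
```

```text
t 12.4 q [ 0.3393 -0.1297  2.0927 -0.4102  0.4565  2.1222] tip bed [112.7   0.1  45.6] rake eul zyx rel bed [ 0.19  0.05 -0.14] F [-0.6  0.3 -2. ] 113.9415979385376
to [46.  0. 44.] shift mm [-48.9  -0.  -45.4]
sid L 27 [ 0  0  0  0  0  0  0  0  0  0  0  0  0  0  0  0  0 24 24 23 26 26 23 26 25 27 20 25 30  0  0  0  0  0  0  0  0  0  0  0  0  0  0  1 11 23 21  5  0  0]
sid L 56 [ 0  0  0  0  0  0  0  0  0  0  0  0  0  0  0  0  0  0  0  0  0  0  0  0  0  0  0  0 25 31 24 24 22 25 25 27 20 25 27 23 24 19  9  0  0  0  0  0  0  0]
sid R 27 [ 6 27 21 23 23 25 22 22 19 23 21 21 21 24 14  1  0  0  0  0  0  0  0  0  0  0  0  0  2  5  0  0  0  0  0  0  0  0  0  0  0  0  0  0  5 16 13  0  0  0]
sid R 56 [ 0  0  0  0  0  0  0  0  0  0  0  0  0  0  0  0  0  0  0  0  0  0  0  0  0  0  0  0  2 23 22 23 19 22 21 17 20 24 17 21 20 23 14  5  0  0  0  0  0  0]
top L 27 [ 0  0  0  0  0  0  0  0  0  0  0  0  0  0  0  0  0  9 21 21 17 24 17 19 24 18 22 21 18 13  0  0  0  0  0  0  0  0  0  0  0  0  0  0  0  0  0  0  0  0]
top L 56 [ 0  0  0  0  0  0  0  0  0  0  0  0  0  0  0  0  0  0  0  0  0  0  0  0  0  0  0  0  3 23 20 19 18 20 19 20 22 16 23 16 18  5  0  0  0  0  0  0  0  0]
top R 27 [ 0 13 20 21 22 22 18 18 22 20 20 22 20 21 19  7  0  0  0  0  0  0  0  0  0  0  0  0  0  3  3  0  0  0  0  0  0  0  0  0  0  0  0  0  0 10 15  6  0  0]
top R 56 [ 0  0  0  0  0  0  0  0  0  0  0  0  0  0  0  0  0  0  0  0  0  0  0  0  0  0  0  0  0 12 19 19 22 22 16 22 18 21 19 19 20 18 16 13  0  0  0  0  0  0]
```

```bash

python3 -m crank '[{"xyz":[-0.0069,0,-0.0067],"turn":[0,0,0],"fingers":0.01},{"xyz":[-0.0069,0,-0.0067],"turn":[0,0,0],"fingers":0.01},{"xyz":[-0.0069,0,-0.0067],"turn":[0,0,0],"fingers":0.01},{"xyz":[-0.0069,0,-0.0067],"turn":[0,0,0],"fingers":0.01},{"xyz":[-0.0069,0,-0.0067],"turn":[0,0,0],"fingers":0.01},{"xyz":[-0.0069,0,-0.0067],"turn":[0,0,0],"fingers":0.01},{"xyz":[-0.0069,0,-0.0067],"turn":[0,0,0],"fingers":0.01},{"xyz":[-0.0069,0,-0.0067],"turn":[0,0,0],"fingers":0.01}]' >/dev/null
python3 tip.py
python3 -m crank '[{"xyz":[0,0,0],"turn":[0,0,0],"fingers":0.01},{"xyz":[0,0,0],"turn":[0,0,0],"fingers":0.01},{"xyz":[0,0,0],"turn":[0,0,0],"fingers":0.01},{"xyz":[0,0,0],"turn":[0,0,0],"fingers":0.01},{"xyz":[0,0,0],"turn":[0,0,0],"fingers":0.01},{"xyz":[0,0,0],"turn":[0,0,0],"fingers":0.01},{"xyz":[0,0,0],"turn":[0,0,0],"fingers":0.01},{"xyz":[0,0,0],"turn":[0,0,0],"fingers":0.01}]' >/dev/null
python3 tip.py 36 0 90
cat > look.py <<'E'
import sys
from workcell import cams
from blk import *
k=sys.argv[1];o=[]
for n,(x,y) in dict(side=(130,240),top=(120,130)).items():
    c=cams.camera(n);np.savez(f"/tmp/{n}{k}.npz",**c);o.append(cv2.resize(c["img"][y:y+120,x:x+160,::-1],(400,300),interpolation=2))
    B=load(f"/tmp/{n}{k}.npz")
    for l,a,b in(("L",12,62),("R",-62,-12)):
        Z=[]
        for x0 in range(-125,125,10):
            m=(B[:,0]>=x0)&(B[:,0]<x0+10)&(B[:,1]>a)&(B[:,1]<b)&(B[:,2]<80)&(B[:,2]>-5);Z.append(int(np.median(B[m,2])) if m.sum()>4 else -1)
        print(n,l,"median z from x=-125 step 10:",Z)
cv2.imwrite(f"pics/b{k}.png",np.hstack(o))
E
python3 look.py 6
```

```text
t 13.0667 q [ 0.3911 -0.3229  2.2504 -0.4466  0.5086  2.1845] tip bed [34.6  0.  45.4] rake eul zyx rel bed [ 0.21  0.05 -0.13] F [ 2.7  0.1 -0.4] 113.75491619110107
t 13.7333 q [ 0.3901 -0.3192  2.2488 -0.446   0.5088  2.1838] tip bed [34.9 -0.5 44.2] rake eul zyx rel bed [ 0.17  0.18 -0.17] F [ 0.1 -0.9 -2.2] 113.94752025604248
to [36.  0. 90.] shift mm [ 32.7  -0.3 -32.1]
side L median z from x=-125 step 10: [8, 8, 8, 9, 8, 8, 8, 9, 44, 64, 64, 64, 64, 65, 65, 63, 25, 35, 37, 36, 36, 36, 36, 34, 8]
side R median z from x=-125 step 10: [22, 37, 37, 36, 37, 36, 36, 35, 12, 39, 46, 53, 61, 67, 66, 53, 36, -1, 37, 37, 37, 36, 36, 36, 9]
top L median z from x=-125 step 10: [8, 8, 7, 6, -1, -1, 7, -1, -1, 60, 65, 62, 64, 63, 64, 62, -1, 19, 36, 35, 34, 35, -1, -1, -1]
top R median z from x=-125 step 10: [13, 35, 35, 35, 35, 36, 35, 33, 10, 35, 43, 51, 56, 65, 64, 54, 22, 29, 36, 36, 36, 36, 36, 35, 10]
```

View pics/b6.png

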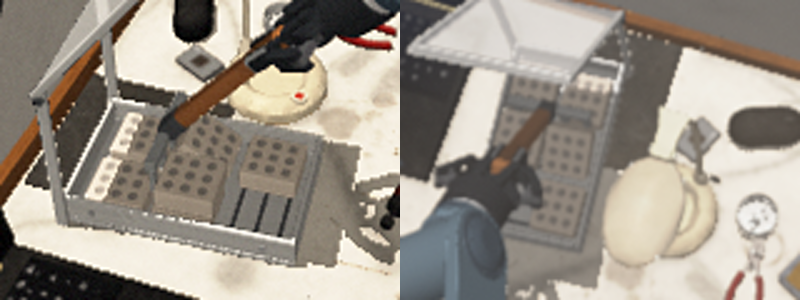

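Block 6 is tilted into the right gap, with its front down at (215,140) in the side view, and the tines hold its back edge. Block 5 rides flat on the left-middle block. Lifting will let block 6 drop.

```bash

python3 -m crank '[{"xyz":[0.0033,0,-0.0032],"turn":[0,0,0],"fingers":0.01},{"xyz":[0.0055,0,-0.0054],"turn":[0,0,0],"fingers":0.01},{"xyz":[0.0055,0,-0.0054],"turn":[0,0,0],"fingers":0.01},{"xyz":[0.0055,0,-0.0054],"turn":[0,0,0],"fingers":0.01},{"xyz":[0.0055,0,-0.0054],"turn":[0,0,0],"fingers":0.01},{"xyz":[0.0055,0,-0.0054],"turn":[0,0,0],"fingers":0.01},{"xyz":[0,0,0],"turn":[0,0,0],"fingers":0.01},{"xyz":[0,0,0],"turn":[0,0,0],"fingers":0.01}]' >/dev/null
python3 tip.py 48 0 87 48 0 45
python3 look.py 7
```

```text
t 14.5 q [ 0.3899 -0.3767  2.206  -0.3816  0.5985  2.1081] tip bed [36.6  0.1 88.9] rake eul zyx rel bed [ 0.18  0.06 -0.13] F [ 0.1 -0.3 -1.6] 114.07548308372498
to [48.  0. 87.] shift mm [6.8 0.1 9.3]
to [48.  0. 45.] shift mm [-29.3  -0.2  30.1]
side L median z from x=-125 step 10: [8, 8, 9, 9, 9, 9, 8, 8, 44, 64, 64, 64, 65, 64, 64, 63, 28, 36, 36, 36, 36, 36, 36, 36, 8]
side R median z from x=-125 step 10: [23, 37, 36, 37, 36, 37, 37, 35, 8, 20, 36, 36, 36, 37, 36, 36, 35, 37, 36, -1, 36, 36, 37, 37, 8]
top L median z from x=-125 step 10: [8, 8, 7, 7, 7, 4, -1, 7, -1, 64, 63, 60, 65, 61, 63, 62, -1, 32, 32, -1, 35, 36, -1, -1, -1]
top R median z from x=-125 step 10: [17, 35, 34, 35, 35, 35, 35, 34, 8, 9, 36, 34, 34, 37, 36, 33, 34, 34, 33, 36, 36, 33, 36, 34, 11]
```

```bash

python3 -m crank '[{"xyz":[0.006,0,0.006],"turn":[0,0,0],"fingers":0.01},{"xyz":[-0.0061,0,0.0063],"turn":[0,0,0],"fingers":0.01},{"xyz":[-0.0061,0,0.0063],"turn":[0,0,0],"fingers":0.01},{"xyz":[-0.0061,0,0.0063],"turn":[0,0,0],"fingers":0.01},{"xyz":[-0.0061,0,0.0063],"turn":[0,0,0],"fingers":0.01},{"xyz":[-0.0061,0,0.0063],"turn":[0,0,0],"fingers":0.01},{"xyz":[0,0,0],"turn":[0,0,0],"fingers":0.01},{"xyz":[0,0,0],"turn":[0,0,0],"fingers":0.01}]' >/dev/null
python3 tip.py -45 0 45
python3 -m crank '[{"xyz":[-0.0065,0,-0.0063],"turn":[0,0,0],"fingers":0.01},{"xyz":[-0.0065,0,-0.0063],"turn":[0,0,0],"fingers":0.01},{"xyz":[-0.0065,0,-0.0063],"turn":[0,0,0],"fingers":0.01},{"xyz":[-0.0065,0,-0.0063],"turn":[0,0,0],"fingers":0.01},{"xyz":[-0.0065,0,-0.0063],"turn":[0,0,0],"fingers":0.01},{"xyz":[-0.0065,0,-0.0063],"turn":[0,0,0],"fingers":0.01},{"xyz":[-0.0065,0,-0.0063],"turn":[0,0,0],"fingers":0.01},{"xyz":[-0.0065,0,-0.0063],"turn":[0,0,0],"fingers":0.01}]' >/dev/null
python3 tip.py -46 0 45; python3 look.py 8
```

```text
t 15.2667 q [ 0.3829 -0.2924  2.2318 -0.4438  0.4979  2.1782] tip bed [43.9 -0.4 42.3] rake eul zyx rel bed [ 0.19  0.24 -0.19] F [-0.2 -0.2 -1.4] 113.9564573764801
to [-45.   0.  45.] shift mm [-62.   -0.5 -63.7]
t 15.9333 q [ 0.4497 -0.495   2.3688 -0.4701  0.5816  2.2344] tip bed [-28.5  -0.   44.4] rake eul zyx rel bed [ 0.21  0.07 -0.13] F [ 0.6  0.7 -2.1] 113.83126974105835
to [-46.   0.  45.] shift mm [-12.1  -0.1 -12.7]
side L median z from x=-125 step 10: [8, 8, 34, 42, 48, 54, 58, 65, 58, 49, 37, 37, 36, 36, 37, 36, 25, 36, 36, 36, 36, 36, 37, 36, 9]
side R median z from x=-125 step 10: [25, 36, 36, 36, 37, 37, 37, 36, 8, 18, -1, -1, 36, 36, 36, 36, 36, 36, 36, 37, 36, 36, 36, 35, 9]
top L median z from x=-125 step 10: [-1, -1, 31, 40, 44, 50, 53, 58, 60, 43, -1, -1, 36, 36, 34, 35, 16, 33, 35, 36, 35, 33, -1, -1, -1]
top R median z from x=-125 step 10: [18, 35, 36, 35, 35, 35, 34, 37, 8, 10, 30, 36, 37, 35, 34, 35, 35, 34, 35, 36, 35, 34, 34, 32, 11]
```

```bash

python3 -m crank '[{"xyz":[-0.006,0,-0.0061],"turn":[0,0,0],"fingers":0.01},{"xyz":[-0.006,0,-0.0061],"turn":[0,0,0],"fingers":0.01},{"xyz":[0,0,0],"turn":[0,0,0],"fingers":0.01},{"xyz":[0,0,0],"turn":[0,0,0],"fingers":0.01},{"xyz":[0,0,0],"turn":[0,0,0],"fingers":0.01},{"xyz":[0.0055,0,-0.0054],"turn":[0,0,0],"fingers":0.01},{"xyz":[0.0055,0,-0.0054],"turn":[0,0,0],"fingers":0.01},{"xyz":[0.0055,0,-0.0054],"turn":[0,0,0],"fingers":0.01}]' >/dev/null
python3 -m crank '[{"xyz":[0.0055,0,-0.0054],"turn":[0,0,0],"fingers":0.01},{"xyz":[0.0055,0,-0.0054],"turn":[0,0,0],"fingers":0.01},{"xyz":[0.0055,0,-0.0054],"turn":[0,0,0],"fingers":0.01},{"xyz":[0.0055,0,-0.0054],"turn":[0,0,0],"fingers":0.01},{"xyz":[0.0055,0,-0.0054],"turn":[0,0,0],"fingers":0.01},{"xyz":[0.0055,0,-0.0054],"turn":[0,0,0],"fingers":0.01},{"xyz":[0,0,0],"turn":[0,0,0],"fingers":0.01},{"xyz":[0,0,0],"turn":[0,0,0],"fingers":0.01}]' >/dev/null
python3 tip.py -75 0 405; python3 look.py 9
```

```text
t 17.3667 q [ 0.4668 -0.6204  2.3135 -0.3901  0.7535  2.1378] tip bed [-42.9   0.1 114.2] rake eul zyx rel bed [ 0.18  0.09 -0.13] F [-0.8 -0.3 -2.6] 114.0623688697815
to [-75.   0. 405.] shift mm [ 179.6    1.1 -230.9]
side L median z from x=-125 step 10: [9, 36, 36, 36, 36, 36, 37, 35, 26, 36, 37, 37, 37, 37, 36, 36, 24, 36, 36, 37, 36, 36, 37, 36, 9]
side R median z from x=-125 step 10: [25, 36, 37, 37, 36, 36, 36, 35, 8, 19, 36, 37, 36, 37, 37, 36, 35, 36, 36, 37, 37, 36, 36, 36, 8]
top L median z from x=-125 step 10: [8, 28, 36, 33, 35, 35, 34, 33, 29, 32, 33, -1, 37, 35, 36, 34, 17, 32, 35, 35, 36, 33, -1, -1, -1]
top R median z from x=-125 step 10: [15, 35, 34, 35, 35, 35, 35, 34, 8, 10, 32, 35, 36, 36, 35, 35, 35, 35, 34, 35, 35, 36, 36, 34, 9]
```

View pics/b9.png

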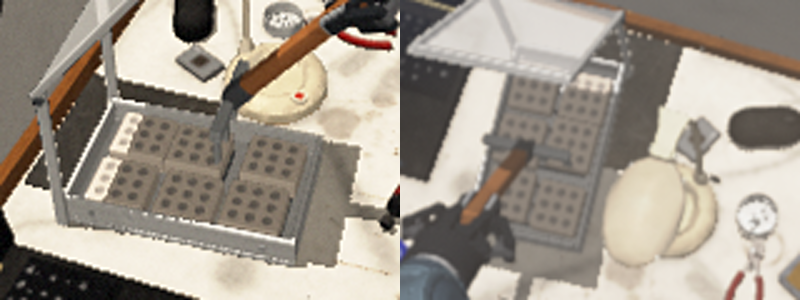

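All six blocks now lie flat at 36 mm: six separate blocks show in the side view, and the rake is clear above them. Next I'll take the rake back to its rest.

```bash

python3 -m crank '[{"xyz":[0.0224,0,-0.0289],"turn":[0,0,0],"fingers":0.01},{"xyz":[0.0224,0,-0.0289],"turn":[0,0,0],"fingers":0.01},{"xyz":[0.0224,0,-0.0289],"turn":[0,0,0],"fingers":0.01},{"xyz":[0.0224,0,-0.0289],"turn":[0,0,0],"fingers":0.01},{"xyz":[0.0224,0,-0.0289],"turn":[0,0,0],"fingers":0.01},{"xyz":[0.0224,0,-0.0289],"turn":[0,0,0],"fingers":0.01},{"xyz":[0.0224,0,-0.0289],"turn":[0,0,0],"fingers":0.01},{"xyz":[0.0224,0,-0.0289],"turn":[0,0,0],"fingers":0.01}]' >/dev/null
python3 tip.py; python3 -m crank '[{"xyz":[0,0,0],"turn":[0,0,0],"fingers":0.01},{"xyz":[0,0,0],"turn":[0,0,0],"fingers":0.01},{"xyz":[0,0,0],"turn":[0,0,0],"fingers":0.01},{"xyz":[0,0,0],"turn":[0,0,0],"fingers":0.01},{"xyz":[0,0,0],"turn":[0,0,0],"fingers":0.01},{"xyz":[0,0,0],"turn":[0,0,0],"fingers":0.01},{"xyz":[0,0,0],"turn":[0,0,0],"fingers":0.01},{"xyz":[0,0,0],"turn":[0,0,0],"fingers":0.01}]'
python3 plan.py turn -35.2 44
python3 - <<'E'
import numpy as np
from workcell import sensors
s=sensors.read_state();p=np.array(s["tcp_pos"]);d=np.array([.4445,-.2758])-p[:2];print(d)
w=5.3
for i in range(16):
    dx,dy=(d[0]/6,d[1]/16) if i<6 else (0,d[1]/16)
    c,sn=np.cos(np.radians(w)),np.sin(np.radians(w));f=dx*c+dy*sn
    print(i,np.round([f*.716,dx*sn-dy*c,f*.698],4).tolist());w-=2.52
E
```

```text
t 18.1333 q [ 0.513  -0.6663  1.8239 -0.3075  1.2757  1.9743] tip bed [-76.2   1.  405. ] rake eul zyx rel bed [ 0.19  0.2  -0.18] F [ 1.   0.7 -1.4] 114.05551314353943
time_s: 18.8
tcp_pos: [0.3724, 0.2543, 0.5872]
tcp_rot: [0.926, 0.042, 0.375, -0.015]
force: [0.1, -0.6, -1.9]
opening: 0.221
gripper_force: 114.1
t 18.8 q [ 0.5126 -0.6667  1.827  -0.3077  1.2727  1.9749] grasp pt [0.3592 0.2532 0.6008] z [ 0.6935  0.0581 -0.7181] F [ 0.1155 -0.5586 -1.8782] 0.2212176923796141 114.12156701087952
turn deg [-27.8116  -0.1858  29.0934]
[ 0.07214171 -0.53010816]
0 [0.0064, 0.0341, 0.0062]
1 [0.0074, 0.0337, 0.0073]
2 [0.0085, 0.0332, 0.0083]
3 [0.0095, 0.0326, 0.0093]
4 [0.0106, 0.032, 0.0103]
5 [0.0116, 0.0313, 0.0113]
6 [0.004, 0.0326, 0.0039]
7 [0.0051, 0.0324, 0.0049]
8 [0.0061, 0.032, 0.0059]
9 [0.0071, 0.0316, 0.0069]
10 [0.0081, 0.0312, 0.0079]
11 [0.009, 0.0306, 0.0088]
12 [0.01, 0.03, 0.0098]
13 [0.0109, 0.0294, 0.0107]
14 [0.0119, 0.0287, 0.0116]
15 [0.0127, 0.0279, 0.0124]
```

```bash

python3 -m crank '[{"xyz":[0.0064,0.0341,0.0062],"turn":[-1.745,0,1.82],"fingers":0.01},{"xyz":[0.0074,0.0337,0.0073],"turn":[-1.745,0,1.82],"fingers":0.01},{"xyz":[0.0085,0.0332,0.0083],"turn":[-1.745,0,1.82],"fingers":0.01},{"xyz":[0.0095,0.0326,0.0093],"turn":[-1.745,0,1.82],"fingers":0.01},{"xyz":[0.0106,0.032,0.0103],"turn":[-1.745,0,1.82],"fingers":0.01},{"xyz":[0.0116,0.0313,0.0113],"turn":[-1.745,0,1.82],"fingers":0.01},{"xyz":[0.004,0.0326,0.0039],"turn":[-1.745,0,1.82],"fingers":0.01},{"xyz":[0.0051,0.0324,0.0049],"turn":[-1.745,0,1.82],"fingers":0.01}]' >/dev/null
python3 -m crank '[{"xyz":[0.0061,0.032,0.0059],"turn":[-1.745,0,1.82],"fingers":0.01},{"xyz":[0.0071,0.0316,0.0069],"turn":[-1.745,0,1.82],"fingers":0.01},{"xyz":[0.0081,0.0312,0.0079],"turn":[-1.745,0,1.82],"fingers":0.01},{"xyz":[0.009,0.0306,0.0088],"turn":[-1.745,0,1.82],"fingers":0.01},{"xyz":[0.01,0.03,0.0098],"turn":[-1.745,0,1.82],"fingers":0.01},{"xyz":[0.0109,0.0294,0.0107],"turn":[-1.745,0,1.82],"fingers":0.01},{"xyz":[0.0119,0.0287,0.0116],"turn":[-1.745,0,1.82],"fingers":0.01},{"xyz":[0.0127,0.0279,0.0124],"turn":[-1.745,0,1.82],"fingers":0.01}]' >/dev/null
python3 -m crank '[{"xyz":[0,0,0],"turn":[0,0,0],"fingers":0.01},{"xyz":[0,0,0],"turn":[0,0,0],"fingers":0.01},{"xyz":[0,0,0],"turn":[0,0,0],"fingers":0.01},{"xyz":[0,0,0],"turn":[0,0,0],"fingers":0.01},{"xyz":[0,0,0],"turn":[0,0,0],"fingers":0.01},{"xyz":[0,0,0],"turn":[0,0,0],"fingers":0.01},{"xyz":[0,0,0],"turn":[0,0,0],"fingers":0.01},{"xyz":[0,0,0],"turn":[0,0,0],"fingers":0.01}]' >/dev/null
cat > ret.py <<'E'
from h import *
import sys
from workcell import sensors
s=sensors.read_state();Rc=R.from_quat(s["tcp_rot"]);p=np.array(s["tcp_pos"]);R0=R.from_quat([.883,-.281,.359,.115])
print("t",s["time_s"],"d world mm",(np.array([.4443,-.2759,.1913])-p)*1e3,"turn",np.degrees((Rc.inv()*R0).as_rotvec()),"F",np.array(s["force"]).round(1))
for dz in map(float,sys.argv[1:]): print(dz,"shift",1e3*Rc.inv().apply(np.array([.4443,-.2759,.1913+dz/1e3])-p))
E
python3 ret.py 30 0; python3 plan.py turn -35.2 44.2
```

```text
t 20.8 d world mm [   2.1051   -0.4552 -397.3342] turn [-0.1431  0.0357 -0.0161] F [ 0.   0.2 -2.2]
30.0 shift [-254.8513   -0.6031  264.5554]
0.0 shift [-275.7808   -0.5835  286.0485]
t 20.8 q [-0.8609 -0.5764  1.7748  0.1842  1.1923  1.3247] grasp pt [ 0.4314 -0.2678  0.6022] z [ 0.57   -0.4022 -0.7164] F [ 0.0042  0.1949 -2.1831] 0.21675191352960507 114.33876514434814
turn deg [ 0.0068 -0.0388 -0.0607]
```

```bash

python3 -m crank '[{"xyz":[-0.026,0,0.027],"turn":[0,0,0],"fingers":0.01},{"xyz":[-0.026,0,0.027],"turn":[0,0,0],"fingers":0.01},{"xyz":[-0.026,0,0.027],"turn":[0,0,0],"fingers":0.01},{"xyz":[-0.026,0,0.027],"turn":[0,0,0],"fingers":0.01},{"xyz":[-0.026,0,0.027],"turn":[0,0,0],"fingers":0.01},{"xyz":[-0.026,0,0.027],"turn":[0,0,0],"fingers":0.01},{"xyz":[-0.026,0,0.027],"turn":[0,0,0],"fingers":0.01},{"xyz":[-0.026,-0.0006,0.027],"turn":[0,0,0],"fingers":0.01}]' >/dev/null
python3 -m crank '[{"xyz":[-0.026,0,0.027],"turn":[0,0,0],"fingers":0.01},{"xyz":[0,0,0],"turn":[0,0,0],"fingers":0.01},{"xyz":[0,0,0],"turn":[0,0,0],"fingers":0.01},{"xyz":[0,0,0],"turn":[0,0,0],"fingers":0.01},{"xyz":[0,0,0],"turn":[0,0,0],"fingers":0.01},{"xyz":[0,0,0],"turn":[0,0,0],"fingers":0.01},{"xyz":[0,0,0],"turn":[0,0,0],"fingers":0.01},{"xyz":[0,0,0],"turn":[0,0,0],"fingers":0.01}]' >/dev/null
python3 ret.py 30 0
python3 - <<'E'
from workcell import cams
from h import *
c=cams.camera("top");P=cloud(c).reshape(-1,3)
H=P[(P[:,2]>.1)&(P[:,2]<.15)&(abs(P[:,0]-.53)<.07)&(abs(P[:,1]+.337)<.07)]
a=np.radians(-35.2);x=np.array([np.cos(a),np.sin(a)]);y=np.array([-x[1],x[0]]);q=(H[:,:2]-[.5313,-.3371])
m=abs(q@y)>.02;m&=abs(q@x)<.025;Q=np.c_[q@x,q@y,H[:,2]][m]*1e3;print(len(Q),np.percentile(Q,[2,50,98],axis=0).round(1),Q.mean(0))
E
```

```text
t 22.1333 d world mm [ -0.1392   0.7507 -61.4058] turn [-0.098  -0.0715 -0.0282] F [-0.6  0.3 -1.6]
30.0 shift [-22.3438  -0.525   22.0768]
0.0 shift [-43.3134  -0.5179  43.5308]
120 [[ -8.2 -54.2 109.5]
 [ -2.8  -0.  119.1]
 [  6.5  56.7 127.8]] [ -1.692    0.6142 118.6368]
```

```bash

python3 -m crank '[{"xyz":[-0.0075,-0.0005,0.0075],"turn":[0,0,0],"fingers":0.01},{"xyz":[-0.0075,0,0.0075],"turn":[0,0,0],"fingers":0.01},{"xyz":[-0.0075,0,0.0075],"turn":[0,0,0],"fingers":0.01},{"xyz":[-0.0075,0,0.0075],"turn":[0,0,0],"fingers":0.01},{"xyz":[-0.0058,0,0.0058],"turn":[0,0,0],"fingers":0.01},{"xyz":[-0.004,0,0.004],"turn":[0,0,0],"fingers":0.01},{"xyz":[-0.002,0,0.002],"turn":[0,0,0],"fingers":0.01},{"xyz":[0,0,0],"turn":[0,0,0],"fingers":0.01}]' >/dev/null
python3 ret.py 0
python3 -m crank '[{"xyz":[0,0,0],"turn":[0,0,0],"fingers":0.01},{"xyz":[0,0,0],"turn":[0,0,0],"fingers":0.01},{"xyz":[0,0,0],"turn":[0,0,0],"fingers":0.01},{"xyz":[0,0,0],"turn":[0,0,0],"fingers":0.01},{"xyz":[0,0,0],"turn":[0,0,0],"fingers":0.01},{"xyz":[0,0,0],"turn":[0,0,0],"fingers":0.01},{"xyz":[0,0,0],"turn":[0,0,0],"fingers":0.01},{"xyz":[0,0,0],"turn":[0,0,0],"fingers":0.01}]' >/dev/null
python3 ret.py 0
```

```text
t 22.85 d world mm [ 0.2053  0.0404 -1.1766] turn [-0.0751 -0.0442 -0.0668] F [ 3.2 -1.9 -2.4]
0.0 shift [-0.7189 -0.1512  0.9425]
t 23.5167 d world mm [ 0.376  -0.2133 -1.3507] turn [-0.0918 -0.0183 -0.0424] F [ 0.9 -3.   1.9]
0.0 shift [-0.6353 -0.0428  1.2672]
```

```bash

python3 -m crank '[{"xyz":[-0.0007,0,0.0007],"turn":[0,0,0],"fingers":0.01},{"xyz":[0,0,0],"turn":[0,0,0],"fingers":0.01},{"xyz":[0,0,0],"turn":[0,0,0],"fingers":0.03},{"xyz":[0,0,0],"turn":[0,0,0],"fingers":0.03},{"xyz":[0,0,0],"turn":[0,0,0],"fingers":0.06},{"xyz":[0,0,0],"turn":[0,0,0],"fingers":0.085},{"xyz":[0,0,0],"turn":[0,0,0],"fingers":0.085},{"xyz":[0,0,0],"turn":[0,0,0],"fingers":0.085}]'
python3 -m crank '[{"xyz":[0,0,-0.005],"turn":[0,0,0],"fingers":0.085},{"xyz":[0,0,-0.015],"turn":[0,0,0],"fingers":0.085},{"xyz":[0,0,-0.025],"turn":[0,0,0],"fingers":0.085},{"xyz":[0,0,-0.025],"turn":[0,0,0],"fingers":0.085},{"xyz":[0,0,-0.025],"turn":[0,0,0],"fingers":0.085},{"xyz":[0,0,-0.025],"turn":[0,0,0],"fingers":0.085},{"xyz":[0,0,-0.02],"turn":[0,0,0],"fingers":0.085},{"xyz":[0,0,0],"turn":[0,0,0],"fingers":0.085}]'
python3 -m crank '[{"xyz":[0,0,0],"turn":[0,0,0],"fingers":0.085},{"xyz":[0,0,0],"turn":[0,0,0],"fingers":0.085},{"xyz":[0,0,0],"turn":[0,0,0],"fingers":0.085},{"xyz":[0,0,0],"turn":[0,0,0],"fingers":0.085},{"xyz":[0,0,0],"turn":[0,0,0],"fingers":0.085},{"xyz":[0,0,0],"turn":[0,0,0],"fingers":0.085},{"xyz":[0,0,0],"turn":[0,0,0],"fingers":0.085},{"xyz":[0,0,0],"turn":[0,0,0],"fingers":0.085}]'
python3 - <<'E'
from workcell import cams
from h import *
c=cams.camera("top");np.savez("/tmp/t9.npz",**c);P=cloud(c).reshape(-1,3)
H=P[(P[:,2]>.05)&(P[:,2]<.075)&(abs(P[:,0]-.5)<.1)&(abs(P[:,1]+.33)<.1)];print(len(H),H.mean(0),cv2.minAreaRect((H[:,:2]*1000).astype(np.float32)))
w=cams.camera("wrist");cv2.imwrite("pics/end.png",np.hstack([cv2.resize(w["img"][:,:,::-1],(400,300)),cv2.resize(c["img"][:,:,::-1],(400,300))]))
E
python3 look.py 10
```

```text
time_s: 24.18
tcp_pos: [0.4435, -0.275, 0.1905]
tcp_rot: [0.883, -0.281, 0.358, 0.113]
force: [-0.2, 0.1, -0.3]
opening: 0.9
gripper_force: 0.0
time_s: 24.85
tcp_pos: [0.3636, -0.2193, 0.2966]
tcp_rot: [0.881, -0.28, 0.362, 0.117]
force: [0.2, -0.9, 0.8]
opening: 0.994
gripper_force: 0.0
time_s: 25.52
tcp_pos: [0.364, -0.219, 0.291]
tcp_rot: [0.883, -0.281, 0.358, 0.113]
force: [0.2, -0.1, -0.9]
opening: 0.995
gripper_force: 0.0
140 [ 0.5317 -0.3368  0.0607] ((532.06201171875, -336.11669921875), (115.42977905273438, 15.588582992553711), 55.71274948120117)
side L median z from x=-125 step 10: [10, 36, 37, 36, 36, 36, 36, 35, 27, 37, 36, 36, 36, 36, 36, 36, 24, 36, 37, 37, 36, 36, 36, 36, 9]
side R median z from x=-125 step 10: [22, 37, 36, 37, 36, 37, 36, 36, 8, 17, 37, 37, 36, 36, 36, 36, 35, 37, 36, 36, 36, 36, 36, 35, 8]
top L median z from x=-125 step 10: [8, 28, 34, 35, 35, 34, 35, 34, 26, 32, 35, 34, 34, 34, 35, 35, 9, 30, 35, 34, 35, 35, -1, -1, -1]
top R median z from x=-125 step 10: [16, 35, 36, 35, 35, 35, 35, 34, 7, 9, 33, 35, 36, 34, 36, 34, 35, 34, 36, 36, 35, 34, 34, 32, 9]
```

View pics/end.png

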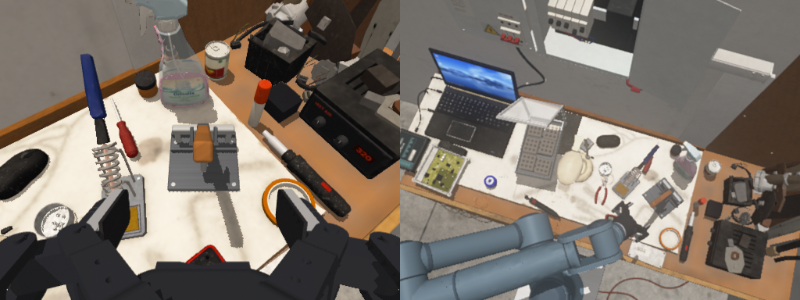

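The rake stands in its rest again at (205,150) in the wrist view, the blocks are level, and the gripper is free.

```bash
python3 -c "
from workcell import ticket
print(ticket.sign_off())"
```

```text
the job is handed in; nothing more can be done
None
```

The job is handed in at about 26 s on the robot's clock: all six blocks lie flat in one layer on the bed floor and the rake is back in its rest as it was; the sign-off gave no verdict.

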